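# Put the clamping channels away, nested, and lock the tray

### The job

Slide the tray's hold-down bar fully open to its end stop. Then put every aluminium channel that lies on the bench into the tray, all standing flat on the tray floor in one unbroken row along the tray, side by side and each turned the opposite way to its neighbours so that the legs interlock (each channel has one leg of every neighbour standing inside its mouth). Finally slide the hold-down bar fully back to its shut end stop above the row; leave the other things on the bench where they are.

Things in the scene. Friction and masses are not known exactly. Their poses are not given: they have to be found in the camera images.
- tray: shallow plywood tray fixed to the bench, its long side across the robot's view. Origin: centre of its underside, on the bench. x: across the tray (away from the robot), y: along it. Inside 130 (x) by 326 (y), floor 6 above the bench, walls 6 thick with their tops 18 above the bench. A low steel rail (16 tall, 90 to 110 from the origin along +x, two end stops 34 tall) runs along the tray's far side and carries the hold-down bar.
- keeper (a joint): travel (m) of the hold-down bar along the tray's +y: 0 = shut end stop, bar across the middle of the tray; 0.21 = open end stop, bar parked beyond the tray's +y end. Stays where it is left; 3 to 5 N moves it.
- keeper_grip (a point): centre of the black grip block on top of the hold-down bar: block 60 (tray x) by 20 (tray y) by 36 tall. It stands above the tray's long middle line. Its underside rests on the bar, a flat steel strip 36 wide (tray y) and 8 thick lying across the tray at 68 to 76 above the bench, with a carriage on the rail at its far end; it reaches to 63 on the robot's side of that middle line.
- ch1_mid (a point): piece of aluminium channel, standing on its cut end so that it is a U seen from above; point at the centre of its outline, half-way up (25 above its underside). Outline 75 (x) by 76 (y), 50 tall (z), walls 8 thick: the web is the wall at x = -37.5 to -29.5, the two legs run from it along +x to x = +37.5 at y = -38..-30 and 30..38, the mouth opens to +x. About 0.18 kg. May be absent (None).
- ch2_mid (a point): piece of aluminium channel, standing on its cut end so that it is a U seen from above; point at the centre of its outline, half-way up (25 above its underside). Outline 75 (x) by 76 (y), 50 tall (z), walls 8 thick: the web is the wall at x = -37.5 to -29.5, the two legs run from it along +x to x = +37.5 at y = -38..-30 and 30..38, the mouth opens to +x. About 0.18 kg. May be absent (None).
- ch3_mid (a point): piece of aluminium channel, standing on its cut end so that it is a U seen from above; point at the centre of its outline, half-way up (25 above its underside). Outline 75 (x) by 76 (y), 50 tall (z), walls 8 thick: the web is the wall at x = -37.5 to -29.5, the two legs run from it along +x to x = +37.5 at y = -38..-30 and 30..38, the mouth opens to +x. About 0.18 kg. May be absent (None).
- ch4_mid (a point): piece of aluminium channel, standing on its cut end so that it is a U seen from above; point at the centre of its outline, half-way up (25 above its underside). Outline 75 (x) by 76 (y), 50 tall (z), walls 8 thick: the web is the wall at x = -37.5 to -29.5, the two legs run from it along +x to x = +37.5 at y = -38..-30 and 30..38, the mouth opens to +x. About 0.18 kg. May be absent (None).
- ch5_mid (a point): piece of aluminium channel, standing on its cut end so that it is a U seen from above; point at the centre of its outline, half-way up (25 above its underside). Outline 75 (x) by 76 (y), 50 tall (z), walls 8 thick: the web is the wall at x = -37.5 to -29.5, the two legs run from it along +x to x = +37.5 at y = -38..-30 and 30..38, the mouth opens to +x. About 0.18 kg. May be absent (None).
- ch6_mid (a point): piece of aluminium channel, standing on its cut end so that it is a U seen from above; point at the centre of its outline, half-way up (25 above its underside). Outline 75 (x) by 76 (y), 50 tall (z), walls 8 thick: the web is the wall at x = -37.5 to -29.5, the two legs run from it along +x to x = +37.5 at y = -38..-30 and 30..38, the mouth opens to +x. About 0.18 kg. May be absent (None).
- lath1: a loose wooden lath, 18 x 110 x 6, lying near the robot; bystander, origin under it
- lath2: a loose wooden lath, 18 x 95 x 6, lying near the robot; bystander, origin under it
- glue: glue bottle, 60 diameter, 170 tall; bystander, origin under it
- tub: white plastic tub, 100 diameter, 90 tall; bystander, origin under it
- offcut: dark wood offcut, 50 x 110 x 35; bystander, origin under it
- jar: glass jar with steel lid, 70 diameter, 80 tall; bystander, origin under it
Mind the look-alikes: they are no part of the job. What is shaped like the part that bears ch6_mid but green is not meant.

How it is judged:
On the way, in this order (a step that is already met when the one before it is completed fails the run):
1. the hold-down bar is slid fully open to its end stop (value of joint keeper above 0.205 m), for 0.2 s.
2. with the bar open, all channels present stand flat in the tray (value of joint keeper above 0.15 m and x of ch1_mid in the frame of tray between -0.031 and 0.031 m and y of ch1_mid in the frame of tray between -0.129 and 0.129 m and z of ch1_mid in the frame of tray between 0.026 and 0.036 m and angle between the z axis of each of ch1_mid, ch2_mid, ch3_mid, ch4_mid, ch5_mid, ch6_mid and the z axis of tray, either way round below 0.1 rad and angle between the x axis of each of ch1_mid, ch2_mid, ch3_mid, ch4_mid, ch5_mid, ch6_mid and the x axis of tray, either way round below 0.25 rad and x of ch2_mid in the frame of tray between -0.031 and 0.031 m and y of ch2_mid in the frame of tray between -0.129 and 0.129 m and z of ch2_mid in the frame of tray between 0.026 and 0.036 m and x of ch3_mid in the frame of tray between -0.031 and 0.031 m and y of ch3_mid in the frame of tray between -0.129 and 0.129 m and z of ch3_mid in the frame of tray between 0.026 and 0.036 m and x of ch4_mid in the frame of tray between -0.031 and 0.031 m and y of ch4_mid in the frame of tray between -0.129 and 0.129 m and z of ch4_mid in the frame of tray between 0.026 and 0.036 m and x of ch5_mid in the frame of tray between -0.031 and 0.031 m and y of ch5_mid in the frame of tray between -0.129 and 0.129 m and z of ch5_mid in the frame of tray between 0.026 and 0.036 m and x of ch6_mid in the frame of tray between -0.031 and 0.031 m and y of ch6_mid in the frame of tray between -0.129 and 0.129 m and z of ch6_mid in the frame of tray between 0.026 and 0.036 m), for 0.2 s.
3. the hold-down bar is slid fully shut to its end stop (value of joint keeper below 0.006 m), for 0.2 s.
At the end, for the whole second after the job is handed in: Bar within 6 mm of its shut stop. Every channel present stands flat in the tray (tilt < 0.1 rad, legs across it within 0.25 rad). On each long side of a channel there is either no other one at all, or one so near (centres < 75.5 mm, under a width) that their legs interlock (value of joint keeper below 0.006 m and x of ch1_mid in the frame of tray between -0.031 and 0.031 m and y of ch1_mid in the frame of tray between -0.129 and 0.129 m and z of ch1_mid in the frame of tray between 0.026 and 0.036 m and angle between the z axis of each of ch1_mid, ch2_mid, ch3_mid, ch4_mid, ch5_mid, ch6_mid and the z axis of tray, either way round below 0.1 rad and angle between the x axis of each of ch1_mid, ch2_mid, ch3_mid, ch4_mid, ch5_mid, ch6_mid and the x axis of tray, either way round below 0.25 rad and x of ch2_mid in the frame of tray between -0.031 and 0.031 m and y of ch2_mid in the frame of tray between -0.129 and 0.129 m and z of ch2_mid in the frame of tray between 0.026 and 0.036 m and x of ch3_mid in the frame of tray between -0.031 and 0.031 m and y of ch3_mid in the frame of tray between -0.129 and 0.129 m and z of ch3_mid in the frame of tray between 0.026 and 0.036 m and x of ch4_mid in the frame of tray between -0.031 and 0.031 m and y of ch4_mid in the frame of tray between -0.129 and 0.129 m and z of ch4_mid in the frame of tray between 0.026 and 0.036 m and x of ch5_mid in the frame of tray between -0.031 and 0.031 m and y of ch5_mid in the frame of tray between -0.129 and 0.129 m and z of ch5_mid in the frame of tray between 0.026 and 0.036 m and x of ch6_mid in the frame of tray between -0.031 and 0.031 m and y of ch6_mid in the frame of tray between -0.129 and 0.129 m and z of ch6_mid in the frame of tray between 0.026 and 0.036 m and ((distance between ch1_mid and ch2_mid below 0.0755 m and y of ch2_mid in the frame of ch1_mid above 0 m) or (distance between ch1_mid and ch3_mid below 0.0755 m and y of ch3_mid in the frame of ch1_mid above 0 m) or (distance between ch1_mid and ch4_mid below 0.0755 m and y of ch4_mid in the frame of ch1_mid above 0 m) or (distance between ch1_mid and ch5_mid below 0.0755 m and y of ch5_mid in the frame of ch1_mid above 0 m) or (distance between ch1_mid and ch6_mid below 0.0755 m and y of ch6_mid in the frame of ch1_mid above 0 m) or y of each of ch2_mid, ch3_mid, ch4_mid, ch5_mid, ch6_mid in the frame of ch1_mid below 0 m) and ((distance between ch1_mid and ch2_mid below 0.0755 m and y of ch2_mid in the frame of ch1_mid below 0 m) or (distance between ch1_mid and ch3_mid below 0.0755 m and y of ch3_mid in the frame of ch1_mid below 0 m) or (distance between ch1_mid and ch4_mid below 0.0755 m and y of ch4_mid in the frame of ch1_mid below 0 m) or (distance between ch1_mid and ch5_mid below 0.0755 m and y of ch5_mid in the frame of ch1_mid below 0 m) or (distance between ch1_mid and ch6_mid below 0.0755 m and y of ch6_mid in the frame of ch1_mid below 0 m) or y of each of ch2_mid, ch3_mid, ch4_mid, ch5_mid, ch6_mid in the frame of ch1_mid above 0 m) and ((distance between ch2_mid and ch1_mid below 0.0755 m and y of ch1_mid in the frame of ch2_mid above 0 m) or (distance between ch2_mid and ch3_mid below 0.0755 m and y of ch3_mid in the frame of ch2_mid above 0 m) or (distance between ch2_mid and ch4_mid below 0.0755 m and y of ch4_mid in the frame of ch2_mid above 0 m) or (distance between ch2_mid and ch5_mid below 0.0755 m and y of ch5_mid in the frame of ch2_mid above 0 m) or (distance between ch2_mid and ch6_mid below 0.0755 m and y of ch6_mid in the frame of ch2_mid above 0 m) or y of each of ch1_mid, ch3_mid, ch4_mid, ch5_mid, ch6_mid in the frame of ch2_mid below 0 m) and ((distance between ch2_mid and ch1_mid below 0.0755 m and y of ch1_mid in the frame of ch2_mid below 0 m) or (distance between ch2_mid and ch3_mid below 0.0755 m and y of ch3_mid in the frame of ch2_mid below 0 m) or (distance between ch2_mid and ch4_mid below 0.0755 m and y of ch4_mid in the frame of ch2_mid below 0 m) or (distance between ch2_mid and ch5_mid below 0.0755 m and y of ch5_mid in the frame of ch2_mid below 0 m) or (distance between ch2_mid and ch6_mid below 0.0755 m and y of ch6_mid in the frame of ch2_mid below 0 m) or y of each of ch1_mid, ch3_mid, ch4_mid, ch5_mid, ch6_mid in the frame of ch2_mid above 0 m) and ((distance between ch3_mid and ch1_mid below 0.0755 m and y of ch1_mid in the frame of ch3_mid above 0 m) or (distance between ch3_mid and ch2_mid below 0.0755 m and y of ch2_mid in the frame of ch3_mid above 0 m) or (distance between ch3_mid and ch4_mid below 0.0755 m and y of ch4_mid in the frame of ch3_mid above 0 m) or (distance between ch3_mid and ch5_mid below 0.0755 m and y of ch5_mid in the frame of ch3_mid above 0 m) or (distance between ch3_mid and ch6_mid below 0.0755 m and y of ch6_mid in the frame of ch3_mid above 0 m) or y of each of ch1_mid, ch2_mid, ch4_mid, ch5_mid, ch6_mid in the frame of ch3_mid below 0 m) and ((distance between ch3_mid and ch1_mid below 0.0755 m and y of ch1_mid in the frame of ch3_mid below 0 m) or (distance between ch3_mid and ch2_mid below 0.0755 m and y of ch2_mid in the frame of ch3_mid below 0 m) or (distance between ch3_mid and ch4_mid below 0.0755 m and y of ch4_mid in the frame of ch3_mid below 0 m) or (distance between ch3_mid and ch5_mid below 0.0755 m and y of ch5_mid in the frame of ch3_mid below 0 m) or (distance between ch3_mid and ch6_mid below 0.0755 m and y of ch6_mid in the frame of ch3_mid below 0 m) or y of each of ch1_mid, ch2_mid, ch4_mid, ch5_mid, ch6_mid in the frame of ch3_mid above 0 m) and ((distance between ch4_mid and ch1_mid below 0.0755 m and y of ch1_mid in the frame of ch4_mid above 0 m) or (distance between ch4_mid and ch2_mid below 0.0755 m and y of ch2_mid in the frame of ch4_mid above 0 m) or (distance between ch4_mid and ch3_mid below 0.0755 m and y of ch3_mid in the frame of ch4_mid above 0 m) or (distance between ch4_mid and ch5_mid below 0.0755 m and y of ch5_mid in the frame of ch4_mid above 0 m) or (distance between ch4_mid and ch6_mid below 0.0755 m and y of ch6_mid in the frame of ch4_mid above 0 m) or y of each of ch1_mid, ch2_mid, ch3_mid, ch5_mid, ch6_mid in the frame of ch4_mid below 0 m) and ((distance between ch4_mid and ch1_mid below 0.0755 m and y of ch1_mid in the frame of ch4_mid below 0 m) or (distance between ch4_mid and ch2_mid below 0.0755 m and y of ch2_mid in the frame of ch4_mid below 0 m) or (distance between ch4_mid and ch3_mid below 0.0755 m and y of ch3_mid in the frame of ch4_mid below 0 m) or (distance between ch4_mid and ch5_mid below 0.0755 m and y of ch5_mid in the frame of ch4_mid below 0 m) or (distance between ch4_mid and ch6_mid below 0.0755 m and y of ch6_mid in the frame of ch4_mid below 0 m) or y of each of ch1_mid, ch2_mid, ch3_mid, ch5_mid, ch6_mid in the frame of ch4_mid above 0 m) and ((distance between ch5_mid and ch1_mid below 0.0755 m and y of ch1_mid in the frame of ch5_mid above 0 m) or (distance between ch5_mid and ch2_mid below 0.0755 m and y of ch2_mid in the frame of ch5_mid above 0 m) or (distance between ch5_mid and ch3_mid below 0.0755 m and y of ch3_mid in the frame of ch5_mid above 0 m) or (distance between ch5_mid and ch4_mid below 0.0755 m and y of ch4_mid in the frame of ch5_mid above 0 m) or (distance between ch5_mid and ch6_mid below 0.0755 m and y of ch6_mid in the frame of ch5_mid above 0 m) or y of each of ch1_mid, ch2_mid, ch3_mid, ch4_mid, ch6_mid in the frame of ch5_mid below 0 m) and ((distance between ch5_mid and ch1_mid below 0.0755 m and y of ch1_mid in the frame of ch5_mid below 0 m) or (distance between ch5_mid and ch2_mid below 0.0755 m and y of ch2_mid in the frame of ch5_mid below 0 m) or (distance between ch5_mid and ch3_mid below 0.0755 m and y of ch3_mid in the frame of ch5_mid below 0 m) or (distance between ch5_mid and ch4_mid below 0.0755 m and y of ch4_mid in the frame of ch5_mid below 0 m) or (distance between ch5_mid and ch6_mid below 0.0755 m and y of ch6_mid in the frame of ch5_mid below 0 m) or y of each of ch1_mid, ch2_mid, ch3_mid, ch4_mid, ch6_mid in the frame of ch5_mid above 0 m) and ((distance between ch6_mid and ch1_mid below 0.0755 m and y of ch1_mid in the frame of ch6_mid above 0 m) or (distance between ch6_mid and ch2_mid below 0.0755 m and y of ch2_mid in the frame of ch6_mid above 0 m) or (distance between ch6_mid and ch3_mid below 0.0755 m and y of ch3_mid in the frame of ch6_mid above 0 m) or (distance between ch6_mid and ch4_mid below 0.0755 m and y of ch4_mid in the frame of ch6_mid above 0 m) or (distance between ch6_mid and ch5_mid below 0.0755 m and y of ch5_mid in the frame of ch6_mid above 0 m) or y of each of ch1_mid, ch2_mid, ch3_mid, ch4_mid, ch5_mid in the frame of ch6_mid below 0 m) and ((distance between ch6_mid and ch1_mid below 0.0755 m and y of ch1_mid in the frame of ch6_mid below 0 m) or (distance between ch6_mid and ch2_mid below 0.0755 m and y of ch2_mid in the frame of ch6_mid below 0 m) or (distance between ch6_mid and ch3_mid below 0.0755 m and y of ch3_mid in the frame of ch6_mid below 0 m) or (distance between ch6_mid and ch4_mid below 0.0755 m and y of ch4_mid in the frame of ch6_mid below 0 m) or (distance between ch6_mid and ch5_mid below 0.0755 m and y of ch5_mid in the frame of ch6_mid below 0 m) or y of each of ch1_mid, ch2_mid, ch3_mid, ch4_mid, ch5_mid in the frame of ch6_mid above 0 m)); the robot touches nothing.
It fails at once if a bystander is knocked more than 40 mm away (distance of any of lath1, lath2, glue, tub, offcut, jar from where it was at the start of the episode above 0.04 m).
Of ch1, ch2, ch3, ch4, ch5, ch6 only 4 to 6 are there at a start; the rules pass over those that are not, and their reading is None.
At some moment in a run one of ch1, ch2, ch3, ch4, ch5, ch6 may be knocked a few centimetres aside while the robot is not near it.
It also fails if it takes over 210 s, if anything falls off the work surface, if the arm or the gripper's body presses on something with over 40 N, if the wrist force passes 120 N, or if a joint passes its speed limit or range.

### The arm

A 6-joint arm with a two-finger parallel gripper is mounted at the origin on the work surface. World frame = base frame: x ahead of the robot, y to its left, z up, the work surface at z = 0. Lengths are in m, angles in rad, forces in N, time in s.
With the tool pointing down it reaches from about 0.35 to 0.975 m from the base axis. Payload 4.9 kg.
Tool frame: the origin (TCP) lies at the very end of the fingers, on their centre line; the grasp point (between the pads) lies 19 mm behind it; x points along the fingers, y is the direction in which the jaws open and shut, and the axes are right-handed (so a half turn about x gives the same grasp; the last joint's range is limited). The gripper opens to 85 mm and grips with 20 to 120 N. Pads are 22 mm wide; open, the fingers measure 114 mm over their backs; the gripper's body (76 mm by 85 mm) begins 54 mm behind the grasp point. The pads swing forward as they close: fully open they stand 13 mm farther back than shut.
Start: joints at [-1.28, 0.053, 1.613, -0, 1.476, -0.119], TCP at [0.249, -0.573, 0.231] pointing down, gripper open.
Joint ranges: [-3.01, 3.01], [-1.01, 2.22], [0.06, 2.58], [-1.02, 4.17], [0.09, 2.62], [-3.14, 3.14]. Speed limits (rad/s): [2.57, 2.57, 3.14, 3.14, 3.14, 3.14].

### API

Orientations are given as a unit quaternion [w, x, y, z].
In Python, from plant import manip gives the robot as it stands.
- The arm moves only by the tool play_rows, never from a script. Its argument "plan" is a list of rows, each a list of 5 numbers: the shift along the tool's x, y, z in mm, then the turn about the tool's x in rad, then the closure, from -1 (fully open) to 1 (shut). A call has 1 to 8 rows; each row is the pose to reach, as a shift and turn from the pose commanded when the call began, along the tool's axes at that moment; what a row does not reach only later rows make up. A row lasts 1/8 s, in which the tool goes at most 62.5 mm and 10.7 degrees, less where a joint would pass 70% of its speed; a pose out of reach is approached as far as the arm can. A call with a gripper value outside its range is refused whole. The fingers move at their own pace and stop on an object; the grip force is fixed at half the most. Time passes only in rows, so rows that repeat a pose let the fingers close. It gives the time, the measured TCP pose, the force and the opening at its end, in the units of the state.
- manip.state(): the state, without advancing time (a new reading comes with each control period).
- manip.grab_frame(name): name is "scene" or "side" or "wrist"; returns a dict with "img" (384x512x3 uint8, red, green, blue), "range_z" (384x512 float32, m along the optical axis (not along the pixel's ray), 0 where there is no reading), "fx", "fy", "cx", "cy" (pixels), "origin" and "rotation" of the camera in the world. Camera axes: x right, y up, looking along -z (the intrinsics and any distortion apply to the point x, -y, -z); pixel columns grow to the right and rows downward; lengths in m; the calibration is good to about 2 mm. A picture is of the moment at which its call begins.
- manip.job_done(): hands the job in, once; it reports no verdict.
The state is a dict: "time": time; "joint_pos": joint angles; "joint_vel": joint speeds; "joint_efforts": joint torques, N m; "tool_pos": TCP position; "tool_rot": TCP orientation; "contact_force": force on the tool from outside, world axes, zero at the start; "ft_torque": the same for the moment, N m; "gripper_width": opening from 0.0 (shut) to 1.0 (fully open).
Only numpy, scipy, OpenCV 4.12 (cv2) and the standard library are available. Lean on these libraries where they do the work, as an engineer would, in place of code of your own. Each camera call takes 0.05 s, during which the arm holds its last target. There are 200 camera calls.

## Working session

There is one attempt and no reset: what is moved stays moved. The work goes in short steps, Python scripts to look and compute and a tool call to move; the robot and the scene stay as the last step left them, time stands still between calls to the robot, and variables do not carry over. Pictures are saved under pics/ and viewed, about 12 in all and at most 16, crops included, and the job is handed in when it is done.

Besides the shell and the picture viewer there is one more tool, called after ">>>" by a JSON object that holds its "api" and its "payload", one argument or row to a line. play_rows: Moves the arm, as the interface text tells. Its arguments: {"type":"object","properties":{"plan":{"type":"array"}},"required":["plan"]}

```bash
ls; mkdir -p pics; cat > h.py <<'E'
import numpy as np, cv2
from plant import manip
def cloud(n):
    f=manip.grab_frame(n); z=f["range_z"]; v,u=np.mgrid[:z.shape[0],:z.shape[1]]
    p=np.stack([(u-f["cx"])/f["fx"]*z,-(v-f["cy"])/f["fy"]*z,-z],-1)
    P=p@np.array(f["rotation"]).T+np.array(f["origin"]); P[z==0]=np.nan
    return f["img"],P,f
def save(n,img): cv2.imwrite("pics/"+n,img[...,::-1])
E
python3 - <<'E'
from h import *
print(manip.state())
for n in ["scene","side"]:
    i,P,f=cloud(n); save(n+"0.png",i); print(n,f["origin"],f["rotation"],f["fx"],f["cx"],f["cy"],{k:f[k] for k in f if k not in("img","range_z")}.keys())
    np.savez(n+"0.npz",i=i,P=P)
E
```

```text
pics
{'time': 0.0, 'joint_pos': array([-1.28000336e+00,  5.33379206e-02,  1.61428042e+00,  6.70329131e-06,
        1.47599047e+00, -1.19001030e-01]), 'joint_vel': array([-7.73216804e-05,  7.50250790e-04, -3.90299607e-04,  1.66442789e-04,
        2.83054959e-05,  6.03397307e-04]), 'joint_efforts': array([ 1.63628611e-03, -3.93694961e+01, -3.70170772e+01, -2.06669046e-05,
        7.14053720e-03,  4.83398452e-06]), 'tool_pos': array([ 0.24883691, -0.57265858,  0.23008287]), 'tool_rot': array([-0.14316172, -0.69225638, -0.14458251,  0.69237398]), 'contact_force': array([ 0.29909645, -0.11152062, -0.15658973]), 'ft_torque': array([ 0.00870835, -0.00194411,  0.01403973]), 'gripper_width': 0.9978817099472659}Traceback (most recent call last):
  File "<stdin>", line 4, in <module>
  File "h.py", line 6, in cloud
    P=p@np.array(f["rotation"]).T+np.array(f["origin"]); P[z==0]=np.nan
      ~^~~~~~~~~~~~~~~~~~~~~~~~~~
ValueError: matmul: Input operand 1 has a mismatch in its core dimension 0, with gufunc signature (n?,k),(k,m?)->(n?,m?) (size 4 is different from 3)
```

```bash
sed -i 's/np.array(f\["rotation"\]).T/qR(f["rotation"]).T/' h.py; cat >> h.py <<'E'
from scipy.spatial.transform import Rotation
def qR(q): return Rotation.from_quat(np.roll(q,-1)).as_matrix()
E
python3 - <<'E'
from h import *
print(qR(manip.state()["tool_rot"]).round(3))
for n in ["scene","side"]:
    i,P,f=cloud(n); save(n+"0.png",i); print(n,{k:f[k] for k in f if k not in("img","range_z")})
    np.savez(n+"0.npz",i=i,P=P)
E
```

```text
[[-0.001  0.398 -0.917]
 [ 0.002 -0.917 -0.398]
 [-1.    -0.002 -0.   ]]
scene {'fx': 375.63349831794466, 'fy': 375.63349831794466, 'cx': 259.9904568982697, 'cy': 185.190108874225, 'origin': array([0.92849962, 0.42317931, 0.95699598]), 'rotation': array([0.40313982, 0.12037938, 0.27364407, 0.86493122])}
side {'fx': 354.1546745344251, 'fy': 354.1546745344251, 'cx': 261.0073724348886, 'cy': 196.6369886236069, 'origin': array([-0.03961258,  0.72516267,  0.97595801]), 'rotation': array([-0.26441786, -0.11119217,  0.36370496,  0.88624951])}
```

View pics/scene0.png

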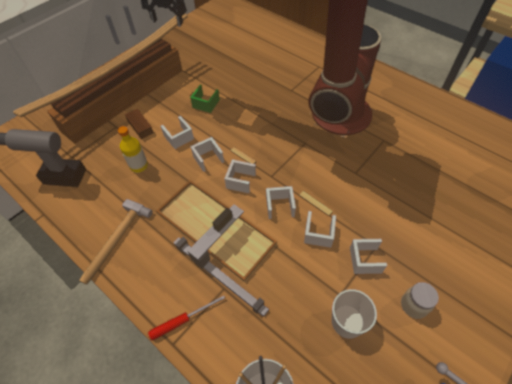

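View pics/side0.png

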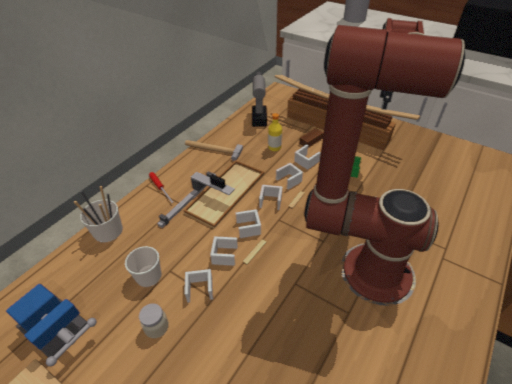

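```bash
cat >> h.py <<'E'
from scipy.optimize import minimize
def merged(names=("scene","side")):
    Q=[]
    for n in names:
        i,P,f=cloud(n); P=P.reshape(-1,3); c=i.reshape(-1,3).astype(int); k=~np.isnan(P[:,0]); Q.append(np.c_[P[k],c[k]])
    return np.vstack(Q)
def sdU(q): # distance of pts (mm, channel frame) to the U in plan
    def box(c,h):
        d=np.abs(q-c)-h; return np.hypot(*np.maximum(d,0).T)+np.minimum(d.max(1),0)
    return np.min([box((-33.5,0),(4,38)),box((0,34),(37.5,4)),box((0,-34),(37.5,4))],0)
def fitU(xy):
    xy=xy*1000; c=xy.mean(0); best=None
    def cost(p):
        q=xy-p[:2]; a=p[2]; R=np.array([[np.cos(a),-np.sin(a)],[np.sin(a),np.cos(a)]])
        return np.mean(np.minimum(np.maximum(sdU(q@R)+2,0),15)**2)   # pulls points to wall middles
    for a in np.arange(-np.pi,np.pi,np.pi/6):
        r=minimize(cost,[c[0]+10*np.cos(a),c[1]+10*np.sin(a),a],method="Nelder-Mead",options=dict(initial_simplex=np.array([c[0]+10*np.cos(a),c[1]+10*np.sin(a),a])+np.array([[0,0,0],[8,0,0],[0,8,0],[0,0,.3]])))
        if best is None or r.fun<best.fun: best=r
    x,y,a=best.x; return x/1000,y/1000,(a+np.pi)%(2*np.pi)-np.pi,best.fun
def channels(Q,zlo=.042,zhi=.06,region=None):
    sat=Q[:,3:].max(1)-Q[:,3:].min(1)
    k=(Q[:,2]>zlo)&(Q[:,2]<zhi)&(sat<40)&(Q[:,0]>.2)
    if region is not None: k&=region(Q)
    T=Q[k]; g=np.zeros((1500,2000),np.uint8)
    ij=np.c_[T[:,0]*1000,T[:,1]*1000+1000].astype(int); ok=((ij>0)&(ij<(1500,2000))).all(1); T=T[ok]; ij=ij[ok]
    g[ij[:,0],ij[:,1]]=1; g=cv2.dilate(g,np.ones((7,7),np.uint8)); n,l=cv2.connectedComponents(g); lab=l[ij[:,0],ij[:,1]]
    return [(T[lab==j,:2],T[lab==j,2].mean()) for j in range(1,n) if (lab==j).sum()>60]
E
python3 - <<'E'
from h import *
Q=merged(); np.save("Q0.npy",Q)
for xy,z in channels(Q): 
    x,y,a,c=fitU(xy); print(len(xy),round(z,3),np.ptp(xy,axis=0).round(3),"fit",round(x,4),round(y,4),round(a,3),"cost",round(c,2))
H=np.full((450,600,3),0,np.uint8); s=500 # plan picture 2mm
r=((.95-Q[:,0])*s).astype(int); c=((.6-Q[:,1])*s).astype(int); k=(r>=0)&(r<450)&(c>=0)&(c<600); H[r[k],c[k]]=Q[k,3:]; save("plan.png",H)
E
```

```text
491 0.048 [0.11  0.107] fit 0.4337 0.3615 2.297 cost 5.36
358 0.047 [0.109 0.104] fit 0.4502 0.0785 0.79 cost 3.42
407 0.048 [0.103 0.1  ] fit 0.4481 0.2172 -2.626 cost 3.68
293 0.047 [0.103 0.099] fit 0.453 -0.0747 2.035 cost 5.92
248 0.047 [0.096 0.093] fit 0.4512 -0.3629 -1.787 cost 6.79
281 0.047 [0.099 0.093] fit 0.4554 -0.2161 1.258 cost 5.21
317 0.051 [0.074 0.066] fit 0.4581 0.5129 -1.76 cost 22.09
413 0.051 [0.096 0.09 ] fit 0.6006 0.4115 1.0 cost 33.83
113 0.051 [0.065 0.032] fit 0.6208 -0.3812 -2.424 cost 3.69
88 0.051 [0.041 0.043] fit 0.7143 0.0035 -2.824 cost 7.71
641 0.047 [0.122 0.118] fit 0.7953 -0.5192 -1.325 cost 84.52
167 0.051 [0.067 0.089] fit 0.8408 0.3695 0.072 cost 10.17
62 0.051 [0.068 0.02 ] fit 0.8659 0.3434 1.505 cost 2.08
```

View pics/plan.png

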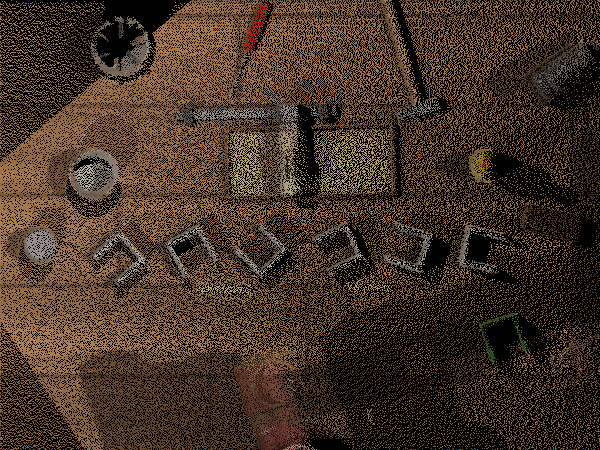

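```bash
python3 - <<'E'
from h import *
Q=np.load("Q0.npy")
def rect(k):
    p=Q[k,:2].astype(np.float32)*1000; p=p[:]; (c,s,a)=cv2.minAreaRect(p); print(k.sum(),np.round(c,1),np.round(s,1),a, Q[k,2].mean().round(4))
R=(Q[:,0]>.53)&(Q[:,0]<.73)&(Q[:,1]>-.23)&(Q[:,1]<.17)
rect(R&(Q[:,2]>.013)&(Q[:,2]<.022)&(Q[:,0]<.716))
k=R&(Q[:,2]>.013)&(Q[:,2]<.022)&(Q[:,0]<.716)
# line fit to near wall & ends
for nm,m,ax in (("near",(Q[:,0]<.575)&(Q[:,1]>-.18)&(Q[:,1]<.12),0),("far",(Q[:,0]>.69)&(Q[:,0]<.706)&(Q[:,1]>-.18)&(Q[:,1]<.12),0),("left",(Q[:,1]>.125)&(Q[:,0]>.57)&(Q[:,0]<.69),1),("right",(Q[:,1]<-.18)&(Q[:,0]>.57)&(Q[:,0]<.69),1)):
    s=Q[k&m]; 
    if len(s)>5: print(nm,len(s),np.polyfit(s[:,1-ax]-(-.028 if ax==0 else .63),s[:,ax],1).round(4),np.percentile(s[:,ax],[3,50,97]).round(4))
rect(R&(Q[:,2]>.105)&(Q[:,2]<.116)); rect(R&(Q[:,2]>.085)&(Q[:,2]<.116)); rect(R&(Q[:,2]>.07)&(Q[:,2]<.08)&(Q[:,0]<.7))
# bystanders heights near
E
```

```text
1013 [632.4 -29.5] [170.1 395.7] 0.4740827977657318 0.0159
near 269 [-0.0287  0.5567] [0.5489 0.5565 0.5647]
far 205 [-0.0175  0.6953] [0.6904 0.6951 0.7038]
left 159 [-0.0235  0.1441] [0.1293 0.145  0.15  ]
right 110 [ 0.0223 -0.1867] [-0.194  -0.1864 -0.1816]
227 [622.9  19.5] [65.3 24. ] 1.7928903102874756 0.1091
369 [623.   19.5] [66.5 24.8] 3.61598801612854 0.1037
600 [628.5  19.9] [143.2  41. ] 2.767360210418701 0.0739
```

```bash
python3 - <<'E'
from h import *
Q=merged(); Q=np.vstack([Q]+[merged() for _ in range(3)]); 
for lo,hi in ((.0145,.022),(.016,.021)):
    s=Q[(Q[:,0]>.53)&(Q[:,0]<.705)&(Q[:,1]>-.23)&(Q[:,1]<.17)&(Q[:,2]>lo)&(Q[:,2]<hi),:2]*1000
    def cost(p):
        c,sn=np.cos(p[2]),np.sin(p[2]); q=np.abs((s-p[:2])@np.array([[c,-sn],[sn,c]]))
        d=np.max(q-(68,166),1)  # signed distance to wall centre line
        return np.mean(np.minimum(np.abs(d),10))
    r=min((minimize(cost,[625+dx,-22+dy,a],method="Nelder-Mead",options=dict(initial_simplex=[[625+dx,-22+dy,a],[632+dx,-22+dy,a],[625+dx,-15+dy,a],[625+dx,-22+dy,a+.05]])) for dx in(-5,5) for dy in (-8,0,8) for a in (-.03,.03)),key=lambda r:r.fun)
    print(len(s),r.x,r.fun)
def rect(k,n):
    p=Q[k,:2]*1000; m=np.median(p,0); print(n,m, cv2.minAreaRect(p.astype(np.float32)))
R=(Q[:,0]>.53)&(Q[:,0]<.73)&(Q[:,1]>-.23)&(Q[:,1]<.17)
rect(R&(Q[:,2]>.108)&(Q[:,2]<.116),"grip"); 
k=R&(Q[:,2]>.108)&(Q[:,2]<.116);print(Q[k,:2].mean(0))
# rail direction
k=(Q[:,0]>.7)&(Q[:,0]<.78)&(Q[:,1]>-.15)&(Q[:,1]<.3)&(Q[:,2]>.012)&(Q[:,2]<.02); m=k&(Q[:,1]>.06)&(Q[:,1]<.2)&(Q[:,0]>.715)
print("rail",m.sum(),np.polyfit(Q[m,1],Q[m,0],1))
m=(Q[:,0]>.7)&(Q[:,0]<.78)&(Q[:,2]>.028)&(Q[:,2]<.038)&(np.abs(Q[:,1])<.4);h=np.histogram(Q[m,1],np.arange(-.2,.35,.01));print([(round(b,2),c) for b,c in zip(h[1],h[0]) if c])
E
```

```text
2710 [ 6.24910186e+02 -2.05520377e+01  2.49773308e-02] 2.841980128726993
1505 [ 6.24051119e+02 -2.10338239e+01  2.40717707e-02] 2.9828672085427845
grip [624.76010462  20.58711095] ((623.3045654296875, 19.040184020996094), (66.0433349609375, 25.519771575927734), 0.9563180804252625)
[0.62412974 0.02050979]
rail 1586 [-0.00877768  0.72698685]
[(np.float64(-0.2), np.int64(1)), (np.float64(-0.07), np.int64(6)), (np.float64(-0.06), np.int64(100)), (np.float64(-0.05), np.int64(178)), (np.float64(-0.04), np.int64(17)), (np.float64(0.0), np.int64(9)), (np.float64(0.01), np.int64(20)), (np.float64(0.02), np.int64(22)), (np.float64(0.03), np.int64(39)), (np.float64(0.04), np.int64(112)), (np.float64(0.2), np.int64(1)), (np.float64(0.21), np.int64(144)), (np.float64(0.22), np.int64(259)), (np.float64(0.23), np.int64(28))]
```

```bash
cat >> h.py <<'E'
def psi_of(q): R=qR(q); return np.arctan2(R[1,1],R[0,1])
def plan(wps,start=None):
    """wps: (x,y,z,psi,closure,hold rows); prints calls of <=8 rows, tool axes x down, y at psi, z at psi+90deg*(-1 turn)"""
    s=manip.state(); p=np.r_[s["tool_pos"],psi_of(s["tool_rot"])] if start is None else np.array(start,float)
    rows=[]; c=p.copy()
    for x,y,z,ps,cl,h in wps:
        t=np.array([x,y,z,ps]); d=t-c; n=max(1,int(np.ceil(max(np.linalg.norm(d[:3])/.055,abs(d[3])/.17))))
        rows+=[np.r_[c+d*(i+1)/n,cl] for i in range(n)]+[np.r_[t,cl]]*h; c=t
    for i in range(0,len(rows),8):
        out=[]
        for r in rows[i:i+8]:
            d=r[:3]-p[:3]; a=p[3]
            out.append([round(-d[2]*1000),round((np.cos(a)*d[0]+np.sin(a)*d[1])*1000),round((np.sin(a)*d[0]-np.cos(a)*d[1])*1000),round(-(r[3]-p[3]),2),r[4]])
        print(str([[float(v) if j>2 else int(v) for j,v in enumerate(o)] for o in out]).replace(" ",""))
        o=out[-1]; a=p[3]
        p=np.array([p[0]+(np.cos(a)*o[1]+np.sin(a)*o[2])/1000,p[1]+(np.sin(a)*o[1]-np.cos(a)*o[2])/1000,p[2]-o[0]/1000,a-o[3]])
    print("end",p.round(4),"from",(s["tool_pos"].round(4),psi_of(s["tool_rot"]).round(3)),"rows",len(rows))
E
python3 - <<'E'
from h import *
plan([(.624,.020,.20,-1.547,-.2,0),(.624,.0205,.13,-1.547,-.2,1)])
E
```

```text
[[2,-30,-45,0.03,-0.2],[5,-61,-89,0.06,-0.2],[7,-91,-134,0.09,-0.2],[10,-121,-179,0.12,-0.2],[12,-152,-223,0.15,-0.2],[14,-182,-268,0.18,-0.2],[17,-213,-312,0.21,-0.2],[19,-243,-357,0.24,-0.2]]
[[3,-40,-36,0.03,-0.2],[5,-80,-72,0.06,-0.2],[8,-120,-109,0.09,-0.2],[10,-160,-145,0.12,-0.2],[12,-200,-181,0.15,-0.2],[47,-201,-181,0.15,-0.2],[82,-201,-181,0.15,-0.2],[82,-201,-181,0.15,-0.2]]
end [ 0.6241  0.0206  0.1303 -1.551 ] from (array([ 0.249 , -0.5732,  0.2313]), np.float64(-1.161)) rows 16
```

>>> {"api": "play_rows", "payload": {
  "plan": [
    [2, -30, -45, 0.03, -0.2],
    [5, -61, -89, 0.06, -0.2],
    [7, -91, -134, 0.09, -0.2],
    [10, -121, -179, 0.12, -0.2],
    [12, -152, -223, 0.15, -0.2],
    [14, -182, -268, 0.18, -0.2],
    [17, -213, -312, 0.21, -0.2],
    [19, -243, -357, 0.24, -0.2]
  ]
}}

```text
time: 1.65
tool_pos: [0.4804, -0.2066, 0.2125]
tool_rot: [0.06, 0.705, 0.059, -0.704]
contact_force: [1.9, -0.8, 0.1]
gripper_width: 0.6
```

>>> {"api": "play_rows", "payload": {
  "plan": [
    [3, -40, -36, 0.03, -0.2],
    [5, -80, -72, 0.06, -0.2],
    [8, -120, -109, 0.09, -0.2],
    [10, -160, -145, 0.12, -0.2],
    [12, -200, -181, 0.15, -0.2],
    [47, -201, -181, 0.15, -0.2],
    [82, -201, -181, 0.15, -0.2],
    [82, -201, -181, 0.15, -0.2]
  ]
}}

```text
time: 2.65
tool_pos: [0.6215, 0.021, 0.1265]
tool_rot: [-0.007, -0.704, -0.007, 0.71]
contact_force: [0.1, -0.4, -0.5]
gripper_width: 0.602
```

>>> {"api": "play_rows", "payload": {
  "plan": [
    [20, 0, 0, 0, -0.2],
    [40, 0, 0, 0, -0.2],
    [40, 0, 0, 0, 1],
    [40, 0, 0, 0, 1],
    [40, 0, 0, 0, 1],
    [40, 0, 0, 0, 1]
  ]
}}

```text
time: 3.4
tool_pos: [0.6239, 0.0202, 0.0903]
tool_rot: [-0.007, -0.707, -0.007, 0.707]
contact_force: [-1.0, -2.5, -2.3]
gripper_width: 0.221
```

```bash
python3 - <<'E'
from h import *
s=manip.state(); x,y,z=s["tool_pos"]; print(s["contact_force"],s["gripper_width"],s["ft_torque"],x,y,z)
ps=psi_of(s["tool_rot"])
plan([(x-.004,.192,z,ps,1,2)])
E
```

```text
[-0.99691742 -2.51877602 -2.30028718] 0.22066741324705957 [-0.26932835  0.22130359  0.17778539] 0.6238736909188625 0.020230375218509112 0.09031932145595203
[[0,-43,0,-0.0,1.0],[0,-86,0,-0.0,1.0],[0,-129,0,-0.0,1.0],[0,-172,1,-0.0,1.0],[0,-172,1,-0.0,1.0],[0,-172,1,-0.0,1.0]]
end [ 0.6194  0.1922  0.0903 -1.5508] from (array([0.6239, 0.0202, 0.0903]), np.float64(-1.551)) rows 6
```

>>> {"api": "play_rows", "payload": {
  "plan": [
    [0, -25, 0, 0, 1],
    [0, -55, 0, 0, 1],
    [0, -85, 0, 0, 1],
    [0, -115, 0, 0, 1],
    [0, -140, 0, 0, 1],
    [0, -155, 1, 0, 1],
    [0, -160, 1, 0, 1],
    [0, -160, 1, 0, 1]
  ]
}}

```text
time: 4.4
tool_pos: [0.6197, 0.1812, 0.0903]
tool_rot: [-0.006, -0.707, -0.008, 0.707]
contact_force: [-2.1, 2.3, -1.2]
gripper_width: 0.22
```

>>> {"api": "play_rows", "payload": {
  "plan": [
    [0, -4, 0, 0, 1],
    [0, -7, 0, 0, 1],
    [0, -9, 0, 0, 1],
    [0, -11, 0, 0, 1],
    [0, -11, 0, 0, 1],
    [0, -11, 0, 0, 1]
  ]
}}

```text
time: 5.15
tool_pos: [0.6195, 0.1878, 0.0903]
tool_rot: [-0.009, -0.706, -0.004, 0.708]
contact_force: [-5.7, -13.5, 1.6]
gripper_width: 0.219
```

>>> {"api": "play_rows", "payload": {
  "plan": [
    [0, 3, 0, 0, -0.2],
    [0, 3, 0, 0, -0.2],
    [0, 3, 0, 0, -0.2],
    [-50, 3, 0, 0, -0.2],
    [-90, 3, 0, 0, -0.2],
    [-110, 3, 0, 0, -0.2]
  ]
}}

```text
time: 5.9
tool_pos: [0.6211, 0.1892, 0.2039]
tool_rot: [0.007, 0.709, 0.008, -0.705]
contact_force: [0.4, 0.6, 0.6]
gripper_width: 0.601
```

```bash
cat >> h.py <<'E'
def bench(names=("scene","side")):
    Q=merged(names); out=[]
    for xy,z in channels(Q,.044,.056,lambda Q:(Q[:,0]<.55)&(np.abs(Q[:,1])<.45)):
        if np.ptp(xy,axis=0).max()<.05: continue
        x,y,a,c=fitU(xy); out.append((x,y,a)); print("ch",len(xy),np.round([x,y,a,c],4))
    return out
E
python3 - <<'E'
from h import *
i,P,f=cloud("side"); s=P.reshape(-1,3); Q=merged()
bench(); bench(("scene",)); bench(("side",))
for lo,hi in ((.0145,.022),(.016,.021)):
    s=Q[(Q[:,0]>.53)&(Q[:,0]<.705)&(Q[:,1]>-.23)&(Q[:,1]<.17)&(Q[:,2]>lo)&(Q[:,2]<hi),:2]*1000
    def cost(p):
        c,sn=np.cos(p[2]),np.sin(p[2]); q=np.abs((s-p[:2])@np.array([[c,-sn],[sn,c]]))
        return np.mean(np.minimum(np.abs(np.max(q-(68,166),1)),10))
    r=min((minimize(cost,[625+dx,-22+dy,a],method="Nelder-Mead",options=dict(initial_simplex=[[625+dx,-22+dy,a],[632+dx,-22+dy,a],[625+dx,-15+dy,a],[625+dx,-22+dy,a+.05]])) for dx in(-5,5) for dy in (-8,0,8) for a in (-.03,.03)),key=lambda r:r.fun)
    print(len(s),r.x,r.fun)
k=(np.abs(Q[:,0]-.62)<.06)&(np.abs(Q[:,1]-.19)<.05)&(Q[:,2]>.107)&(Q[:,2]<.116)
print(Q[k,:2].mean(0),cv2.minAreaRect(Q[k,:2].astype(np.float32)*1000)); save("s1.png",i)
E
```

```text
ch 445 [0.4334 0.3615 2.2907 5.1379]
ch 146 [0.447  0.0759 0.7913 2.2078]
ch 379 [ 0.4481  0.2171 -2.6289  3.3352]
ch 202 [ 0.4524 -0.0759  2.0513  5.1454]
ch 212 [ 0.4516 -0.3632 -1.8076  7.2242]
ch 246 [ 0.4551 -0.2165  1.2566  6.4459]
ch 257 [0.4355 0.3629 2.2865 1.1641]
ch 205 [ 0.45    0.2185 -2.6288  1.0467]
ch 111 [ 0.4546 -0.3619 -1.7858  1.7017]
ch 124 [ 0.458  -0.2155  1.2461  1.1706]
ch 97 [ 0.4546 -0.0734  1.9991  1.3506]
ch 186 [0.4304 0.3588 2.2919 1.1174]
ch 148 [0.4472 0.076  0.7852 2.549 ]
ch 169 [ 0.4446  0.215  -2.6181  2.1391]
ch 73 [ 0.4484 -0.3651 -1.8016  2.3747]
ch 106 [ 0.4521 -0.2191  1.2571  4.2322]
ch 81 [ 0.4495 -0.078   2.0122  1.7719]
673 [ 6.25131413e+02 -2.03085226e+01  2.74431105e-02] 2.88493073682428
387 [ 6.24220271e+02 -2.08963651e+01  2.28590658e-02] 3.0346750573231707
[0.62040464 0.18953891] ((618.4281616210938, 188.5301055908203), (64.71663665771484, 24.369775772094727), 0.3895256519317627)
```

View pics/s1.png

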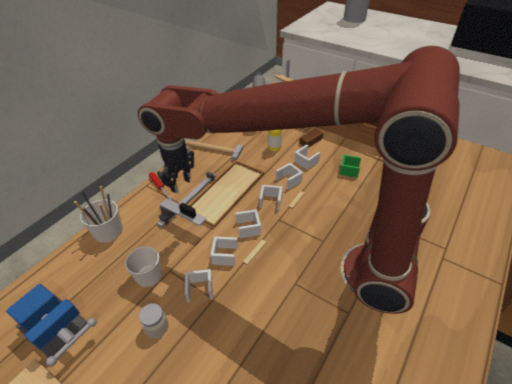

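```bash
cat >> h.py <<'E'
TX,TY,TA=.6245,-.021,.024
def w(x,y): return TX+np.cos(TA)*x-np.sin(TA)*y, TY+np.sin(TA)*x+np.cos(TA)*y
def wrap(a): return (a+np.pi)%(2*np.pi)-np.pi
def pick(x,y,a,A):
    wx,wy=x-.0335*np.cos(a),y-.0335*np.sin(a); ps=wrap(a-A)
    z=manip.state()["tool_pos"][2]
    plan([(wx,wy,max(.10,min(z,.13)),ps,.1,1),(wx,wy,.022,ps,.1,1),(wx,wy,.020,ps,1,4),(wx,wy,.16,ps,1,2)])
def place(k,A,dx=0,dy=0):
    X,Y=w((.0555 if A else -.0555)+dx,.1175-.047*k+dy)
    s=manip.state(); x,y,z=s["tool_pos"]
    plan([(X,Y,.165,TA,1,2),(X,Y,.10,TA,1,0),(X,Y,.045,TA,1,0),(X,Y,.0265,TA,1,2),(X,Y,.0265,TA,.35,3),(X,Y,.08,TA,.35,0),(X,Y,.15,TA,.35,1)])
E
python3 - <<'E'
from h import *
pick(.4334,.3615,2.29,np.pi)
E
```

```text
[[14,-30,32,-0.14,0.1],[27,-60,64,-0.28,0.1],[41,-91,96,-0.42,0.1],[54,-121,128,-0.56,0.1],[68,-151,160,-0.7,0.1],[68,-151,160,-0.7,0.1],[122,-151,160,-0.7,0.1],[176,-151,160,-0.7,0.1]]
[[0,0,0,0.0,0.1],[2,0,0,0.0,1.0],[2,0,0,0.0,1.0],[2,0,0,0.0,1.0],[2,0,0,0.0,1.0],[2,0,0,0.0,1.0],[-45,0,0,0.0,1.0],[-92,0,0,0.0,1.0]]
[[-46,0,0,0.0,1.0],[-46,0,0,0.0,1.0],[-46,0,0,0.0,1.0]]
end [ 0.4556  0.3361  0.1595 -0.851 ] from (array([0.6185, 0.1883, 0.1975]), np.float64(-1.551)) rows 19
```

>>> {"api": "play_rows", "payload": {
  "plan": [
    [14, -30, 32, -0.14, 0.1],
    [27, -60, 64, -0.28, 0.1],
    [41, -91, 96, -0.42, 0.1],
    [54, -121, 128, -0.56, 0.1],
    [68, -151, 160, -0.7, 0.1],
    [68, -151, 160, -0.7, 0.1],
    [122, -151, 160, -0.7, 0.1],
    [176, -151, 160, -0.7, 0.1]
  ]
}}

```text
time: 7.25
tool_pos: [0.4579, 0.3362, 0.0236]
tool_rot: [0.249, 0.663, 0.249, -0.661]
contact_force: [1.2, 0.2, -0.6]
gripper_width: 0.451
```

>>> {"api": "play_rows", "payload": {
  "plan": [
    [0, 0, 0, 0, 0.1],
    [2, 0, 0, 0, 1],
    [2, 0, 0, 0, 1],
    [2, 0, 0, 0, 1],
    [2, 0, 0, 0, 1],
    [2, 0, 0, 0, 1]
  ]
}}

```text
time: 8.0
tool_pos: [0.4589, 0.3372, 0.0252]
tool_rot: [0.249, 0.664, 0.249, -0.66]
contact_force: [0.9, -0.3, 6.4]
gripper_width: 0.077
```

>>> {"api": "play_rows", "payload": {
  "plan": [
    [-47, 0, 0, 0, 1],
    [-94, 0, 0, 0, 1],
    [-138, 0, 0, 0, 1],
    [-138, 0, 0, 0, 1],
    [-138, 0, 0, 0, 1]
  ]
}}

```text
time: 8.62
tool_pos: [0.4559, 0.3359, 0.159]
tool_rot: [-0.249, -0.661, -0.249, 0.663]
contact_force: [-1.1, -0.6, -2.9]
gripper_width: 0.08
```

```bash
python3 - <<'E'
from h import *
place(0,np.pi); i,P,f=cloud("wrist"); save("w1.png",i)
E
```

```text
[[-1,54,-2,-0.15,1.0],[-2,108,-3,-0.29,1.0],[-3,162,-5,-0.44,1.0],[-4,217,-6,-0.58,1.0],[-5,271,-8,-0.73,1.0],[-6,325,-9,-0.87,1.0],[-6,325,-9,-0.87,1.0],[-6,325,-9,-0.87,1.0]]
[[32,0,0,-0.0,1.0],[65,0,0,-0.0,1.0],[92,0,0,-0.0,1.0],[120,0,0,-0.0,1.0],[138,0,0,-0.0,1.0],[138,0,0,-0.0,1.0],[138,0,0,-0.0,1.0],[138,0,0,-0.0,0.35]]
[[0,0,0,-0.0,0.35],[0,0,0,-0.0,0.35],[0,0,0,-0.0,0.35],[-53,0,0,-0.0,0.35],[-88,0,0,-0.0,0.35],[-123,0,0,-0.0,0.35],[-123,0,0,-0.0,0.35]]
end [0.6769 0.0975 0.15   0.0191] from (array([0.4559, 0.3359, 0.159 ]), np.float64(-0.851)) rows 23
```

View pics/w1.png

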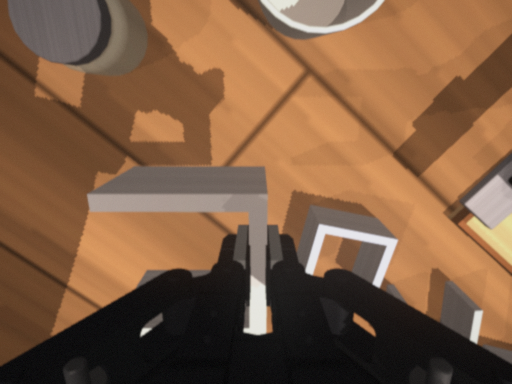

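```bash
cat >> h.py <<'E'
def held():
    s=manip.state(); t=s["tool_pos"]; ps=psi_of(s["tool_rot"])
    for n in ("scene","side","wrist"):
        Q=merged((n,)); sat=Q[:,3:].max(1)-Q[:,3:].min(1)
        d=Q[:,:3]-t; k=(np.hypot(d[:,0],d[:,1])<.1)&(d[:,2]>-.03)&(d[:,2]<.04)&(sat<30)&(Q[:,3]>90)
        q=d[k]; lx=q[:,0]*np.cos(ps)+q[:,1]*np.sin(ps); ly=-q[:,0]*np.sin(ps)+q[:,1]*np.cos(ps)
        if k.sum()<30: continue
        z=np.percentile(q[:,2],[2,50,98]).round(4); top=q[:,2]>z[2]-.006
        print(n,k.sum(),"z-tcp",z,"top in tool plan (along psi, left of it)",np.percentile(lx[top],[2,98]).round(4),np.percentile(ly[top],[2,98]).round(4))
        if top.sum()>40: print("   fit",np.round(fitU(np.c_[lx,ly][top]),4))
E
python3 -c "
from h import *
held()"
```

```text
scene 388 z-tcp [-0.0199  0.0103  0.0244] top in tool plan (along psi, left of it) [-0.0679  0.003 ] [0.0101 0.0369]
   fit [-0.0352 -0.     -1.5873  0.9919]
side 382 z-tcp [-0.0239  0.0154  0.0258] top in tool plan (along psi, left of it) [-0.0713  0.0025] [-0.0442  0.0314]
   fit [-0.0355 -0.0064 -3.1407  1.4207]
wrist 9643 z-tcp [-0.0225  0.0225  0.0246] top in tool plan (along psi, left of it) [-0.0684  0.0031] [-0.034   0.0352]
   fit [-3.3800e-02 -2.0000e-03 -3.1389e+00  8.5200e-01]
```

```bash
sed -i 's/\.0265/.032/g; s/wx,wy,\.022,ps/wx,wy,.024,ps/; s/wx,wy,\.020,ps/wx,wy,.024,ps/' h.py; python3 - <<'E'
from h import *
place(0,np.pi)
E
```

```text
[[-1,54,-2,-0.15,1.0],[-2,108,-3,-0.29,1.0],[-4,162,-5,-0.44,1.0],[-5,217,-7,-0.58,1.0],[-6,271,-8,-0.73,1.0],[-7,325,-10,-0.88,1.0],[-7,325,-10,-0.88,1.0],[-7,325,-10,-0.88,1.0]]
[[32,0,0,0.0,1.0],[65,0,0,0.0,1.0],[92,0,0,0.0,1.0],[120,0,0,0.0,1.0],[133,0,0,0.0,1.0],[133,0,0,0.0,1.0],[133,0,0,0.0,1.0],[133,0,0,0.0,0.35]]
[[0,0,0,0.0,0.35],[0,0,0,0.0,0.35],[0,0,0,0.0,0.35],[-48,0,0,0.0,0.35],[-83,0,0,0.0,0.35],[-118,0,0,0.0,0.35],[-118,0,0,0.0,0.35]]
end [0.6773 0.0979 0.1498 0.029 ] from (array([0.4556, 0.3357, 0.1578]), np.float64(-0.851)) rows 23
```

>>> {"api": "play_rows", "payload": {
  "plan": [
    [-1, 54, -2, -0.15, 1],
    [-2, 108, -3, -0.29, 1],
    [-4, 162, -5, -0.44, 1],
    [-5, 217, -7, -0.58, 1],
    [-6, 271, -8, -0.73, 1],
    [-7, 325, -10, -0.88, 1],
    [-7, 325, -10, -0.88, 1],
    [-7, 325, -10, -0.88, 1]
  ]
}}

```text
time: 9.82
tool_pos: [0.6778, 0.0986, 0.1657]
tool_rot: [0.506, 0.492, 0.508, -0.494]
contact_force: [-0.7, 0.1, -1.7]
gripper_width: 0.08
```

>>> {"api": "play_rows", "payload": {
  "plan": [
    [32, 0, 0, 0, 1],
    [65, 0, 0, 0, 1],
    [92, 0, 0, 0, 1],
    [120, 0, 0, 0, 1],
    [133, 0, 0, 0, 1],
    [133, 0, 0, 0, 1],
    [133, 0, 0, 0, 1]
  ]
}}

```text
time: 10.7
tool_pos: [0.6791, 0.099, 0.0355]
tool_rot: [0.508, 0.493, 0.507, -0.492]
contact_force: [-0.5, -0.3, -2.3]
gripper_width: 0.08
```

```bash
python3 -c "
from h import *
s=manip.state();print(s['tool_pos'],s['contact_force'])
held()"
```

```text
[0.67912896 0.09900948 0.03553786] [-0.48341395 -0.30527297 -2.26381162]
scene 922 z-tcp [-0.025  -0.0039  0.0396] top in tool plan (along psi, left of it) [-0.0265  0.0571] [0.0752 0.0987]
   fit [ 1.05000e-02  5.29000e-02 -1.72300e-01  2.21102e+01]
side 406 z-tcp [-0.0244  0.0082  0.0396] top in tool plan (along psi, left of it) [-0.0173  0.0547] [0.07   0.0982]
   fit [ 0.0276  0.1168  1.2317 22.5998]
wrist 34816 z-tcp [-0.0217  0.0384  0.0399] top in tool plan (along psi, left of it) [-0.0569  0.0549] [0.0736 0.0983]
   fit [ 8.4000e-03  5.2700e-02 -1.7880e-01  4.3192e+01]
```

>>> {"api": "play_rows", "payload": {
  "plan": [
    [2, 0, 0, 0, 1],
    [4, 0, 0, 0, 1],
    [4, 0, 0, 0, 1]
  ]
}}

```text
time: 11.22
tool_pos: [0.6789, 0.0984, 0.0313]
tool_rot: [0.507, 0.493, 0.507, -0.493]
contact_force: [-2.4, -0.6, 3.7]
gripper_width: 0.078
```

>>> {"api": "play_rows", "payload": {
  "plan": [
    [0, 0, 0, 0, 0.35],
    [0, 0, 0, 0, 0.35],
    [0, 0, 0, 0, 0.35]
  ]
}}

```text
time: 11.6
tool_pos: [0.6785, 0.0986, 0.0301]
tool_rot: [0.507, 0.493, 0.507, -0.493]
contact_force: [0.6, 0.1, -0.4]
gripper_width: 0.325
```

>>> {"api": "play_rows", "payload": {
  "plan": [
    [-48, 0, 0, 0, 0.35],
    [-83, 0, 0, 0, 0.35],
    [-118, 0, 0, 0, 0.35],
    [-118, 0, 0, 0, 0.35]
  ]
}}

```text
time: 12.1
tool_pos: [0.6811, 0.0987, 0.1529]
tool_rot: [0.509, 0.495, 0.505, -0.491]
contact_force: [-0.3, -1.2, 0.3]
gripper_width: 0.324
```

```bash
cat >> h.py <<'E'
def wristtray():
    i,P,f=cloud("wrist"); Q=np.c_[P.reshape(-1,3),i.reshape(-1,3).astype(int)]; Q=Q[~np.isnan(Q[:,0])]
    sat=Q[:,3:].max(1)-Q[:,3:].min(1)
    k=(Q[:,2]>.046)&(Q[:,2]<.062)&(sat<30)&(Q[:,3]>100)&(np.abs(Q[:,0]-TX)<.075)&(np.abs(Q[:,1]-TY)<.175)
    return i,P,Q[k]
E
python3 - <<'E'
from h import *
i,P,T=wristtray(); print(len(T), T[:,2].mean())
x,y,a,c=fitU(T[:,:2]); d=np.array([x-TX,y-TY]); print("in tray",d@[np.cos(TA),np.sin(TA)],d@[-np.sin(TA),np.cos(TA)],wrap(a-TA),c, np.percentile(T[:,2],[5,50,95]))
# tray wall from wrist
Q=P.reshape(-1,3); k=(Q[:,2]>.015)&(Q[:,2]<.021)&(np.abs(Q[:,0]-TX)<.08)&(np.abs(Q[:,1]-TY)<.18); print(k.sum()); s=Q[k]
m=s[:,0]<.58; print("near wall x at y~0",np.polyfit(s[m,1],s[m,0],1) if m.sum()>20 else None); m=s[:,0]>.67; print("far",np.polyfit(s[m,1],s[m,0],1) if m.sum()>20 else None)
m=s[:,1]>.12; print("left",np.polyfit(s[m,0]-.625,s[m,1],1) if m.sum()>20 else None)
save("w2.png",i)
bench()
E
```

```text
2544 0.05418935439654815
in tray 0.023630743733502848 0.11560341146101842 -3.134552716527595 0.7252694848733895 [0.04815369 0.05485753 0.05601874]
3620
near wall x at y~0 [0.00321721 0.55715598]
far [-0.04596717  0.69286793]
left [0.0134694  0.14063287]
ch 379 [ 0.448   0.2172 -2.6238  3.1899]
ch 107 [ 0.4492 -0.0776  1.9973  2.3544]
ch 203 [ 0.4512 -0.3626 -1.8106  6.6549]
ch 105 [ 0.4518 -0.2197  1.2664  3.6687]
ch 314 [0.4962 0.0811 0.7745 2.6951]
```

View pics/w2.png

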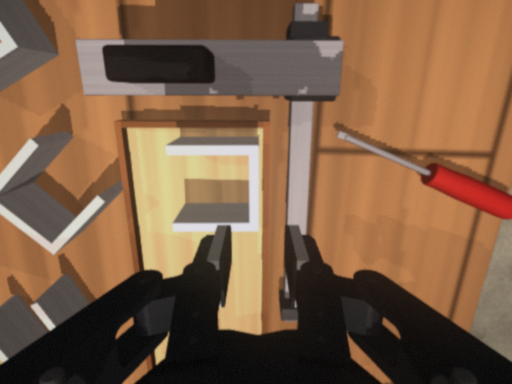

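```bash
python3 - <<'E'
from h import *
bench(("scene",));bench(("side",))
pick(.4962,.0811,.775,0)
E
```

```text
ch 205 [ 0.4498  0.2184 -2.6353  1.0969]
ch 97 [ 0.4547 -0.3612 -1.7861  1.3941]
ch 183 [0.4979 0.0822 0.7789 1.0319]
ch 166 [ 0.445   0.2149 -2.6268  1.931 ]
ch 105 [ 0.4496 -0.0782  2.0153  2.6702]
ch 76 [ 0.4477 -0.365  -1.8149  3.9199]
ch 113 [ 0.452  -0.2194  1.2596  3.9726]
ch 141 [0.4931 0.0788 0.7899 2.2377]
[[3,-41,7,-0.15,0.1],[6,-82,14,-0.3,0.1],[9,-124,21,-0.45,0.1],[13,-165,28,-0.6,0.1],[16,-206,35,-0.75,0.1],[16,-206,35,-0.75,0.1],[69,-206,35,-0.75,0.1],[122,-206,35,-0.75,0.1]]
[[0,0,0,0.0,0.1],[0,0,0,0.0,1.0],[0,0,0,0.0,1.0],[0,0,0,0.0,1.0],[0,0,0,0.0,1.0],[0,0,0,0.0,1.0],[-46,0,0,0.0,1.0],[-91,0,0,0.0,1.0]]
[[-45,0,0,0.0,1.0],[-45,0,0,0.0,1.0],[-45,0,0,0.0,1.0]]
end [0.4724 0.0576 0.1598 0.779 ] from (array([0.6773, 0.0985, 0.1458]), np.float64(0.029)) rows 19
```

>>> {"api": "play_rows", "payload": {
  "plan": [
    [3, -41, 7, -0.15, 0.1],
    [6, -82, 14, -0.3, 0.1],
    [9, -124, 21, -0.45, 0.1],
    [13, -165, 28, -0.6, 0.1],
    [16, -206, 35, -0.75, 0.1],
    [16, -206, 35, -0.75, 0.1],
    [69, -206, 35, -0.75, 0.1],
    [122, -206, 35, -0.75, 0.1]
  ]
}}

```text
time: 13.35
tool_pos: [0.4754, 0.0576, 0.0258]
tool_rot: [0.653, 0.274, 0.651, -0.273]
contact_force: [0.7, 0.2, -0.2]
gripper_width: 0.447
```

>>> {"api": "play_rows", "payload": {
  "plan": [
    [0, 0, 0, 0, 0.1],
    [0, 0, 0, 0, 1],
    [0, 0, 0, 0, 1],
    [0, 0, 0, 0, 1],
    [0, 0, 0, 0, 1]
  ]
}}

```text
time: 13.98
tool_pos: [0.4757, 0.0574, 0.0291]
tool_rot: [0.654, 0.273, 0.651, -0.272]
contact_force: [-2.0, -1.1, 6.6]
gripper_width: 0.08
```

>>> {"api": "play_rows", "payload": {
  "plan": [
    [-46, 0, 0, 0, 1],
    [-92, 0, 0, 0, 1],
    [-138, 0, 0, 0, 1],
    [-138, 0, 0, 0, 1],
    [-138, 0, 0, 0, 1]
  ]
}}

```text
time: 14.6
tool_pos: [0.4734, 0.0576, 0.1642]
tool_rot: [0.653, 0.273, 0.652, -0.273]
contact_force: [0.3, 0.1, -2.5]
gripper_width: 0.077
```

```bash
sed -i 's/for n in ("scene","side","wrist"):/for n in ("wrist",):/' h.py; python3 - <<'E'
from h import *
held(); place(1,0)
E
```

```text
wrist 9571 z-tcp [-0.0261  0.0191  0.0212] top in tool plan (along psi, left of it) [-0.0028  0.0684] [-0.0348  0.0389]
   fit [ 0.0341  0.0016 -0.0022  0.7743]
[[0,12,15,0.15,1.0],[-1,24,29,0.3,1.0],[-1,36,44,0.45,1.0],[-2,48,59,0.6,1.0],[-2,61,73,0.75,1.0],[-2,61,73,0.75,1.0],[-2,61,73,0.75,1.0],[31,61,73,0.75,1.0]]
[[32,0,0,0.0,1.0],[60,0,0,0.0,1.0],[87,0,0,0.0,1.0],[100,0,0,0.0,1.0],[100,0,0,0.0,1.0],[100,0,0,0.0,1.0],[100,0,0,0.0,0.35],[100,0,0,0.0,0.35]]
[[0,0,0,0.0,0.35],[0,0,0,0.0,0.35],[-48,0,0,0.0,0.35],[-83,0,0,0.0,0.35],[-118,0,0,0.0,0.35],[-118,0,0,0.0,0.35]]
end [0.5674 0.0486 0.15   0.029 ] from (array([0.4727, 0.0577, 0.163 ]), np.float64(0.779)) rows 22
```

>>> {"api": "play_rows", "payload": {
  "plan": [
    [0, 12, 15, 0.15, 1],
    [-1, 24, 29, 0.3, 1],
    [-1, 36, 44, 0.45, 1],
    [-2, 48, 59, 0.6, 1],
    [-2, 61, 75, 0.75, 1],
    [-2, 61, 75, 0.75, 1],
    [-2, 61, 75, 0.75, 1],
    [31, 61, 75, 0.75, 1]
  ]
}}

```text
time: 15.65
tool_pos: [0.5713, 0.0471, 0.1357]
tool_rot: [0.509, 0.494, 0.506, -0.491]
contact_force: [0.4, -0.3, -1.5]
gripper_width: 0.076
```

>>> {"api": "play_rows", "payload": {
  "plan": [
    [32, 0, 1, 0, 1],
    [60, 0, 1, 0, 1],
    [85, 0, 1, 0, 1],
    [100, 0, 1, 0, 1],
    [102, 0, 1, 0, 1],
    [102, 0, 1, 0, 1]
  ]
}}

```text
time: 16.4
tool_pos: [0.5692, 0.0463, 0.0345]
tool_rot: [0.507, 0.492, 0.508, -0.493]
contact_force: [-10.6, 0.3, 18.2]
gripper_width: 0.073
```

>>> {"api": "play_rows", "payload": {
  "plan": [
    [0, 0, 0, 0, 0.35],
    [0, 0, 0, 0, 0.35],
    [0, 0, 0, 0, 0.35]
  ]
}}

```text
time: 16.77
tool_pos: [0.5697, 0.0461, 0.0312]
tool_rot: [0.507, 0.493, 0.507, -0.493]
contact_force: [-0.2, -0.2, -0.6]
gripper_width: 0.325
```

>>> {"api": "play_rows", "payload": {
  "plan": [
    [-48, 0, 0, 0, 0.35],
    [-83, 0, 0, 0, 0.35],
    [-118, 0, 0, 0, 0.35],
    [-118, 0, 0, 0, 0.35]
  ]
}}

```text
time: 17.27
tool_pos: [0.5722, 0.046, 0.1531]
tool_rot: [0.509, 0.494, 0.505, -0.491]
contact_force: [0.2, 0.1, -0.2]
gripper_width: 0.323
```

```bash
cat >> h.py <<'E'
def trayfit(names=("scene","side","wrist")):
    """fit each placed channel in tray frame: points near tops, split by alternating template around expected slots"""
    Q=merged(names); sat=Q[:,3:].max(1)-Q[:,3:].min(1)
    k=(Q[:,2]>.046)&(Q[:,2]<.062)&(sat<30)&(Q[:,3]>100); d=Q[k,:2]-(TX,TY)
    q=np.c_[d@[np.cos(TA),np.sin(TA)],d@[-np.sin(TA),np.cos(TA)]]*1000
    q=q[(np.abs(q[:,0])<70)&(np.abs(q[:,1])<160)]; np.save("tray.npy",q); return q
def fitrow(q,n,x0=None):
    if x0 is None: x0=np.ravel([[22*(1 if k%2==0 else -1),117-47*k,0] for k in range(n)])
    from scipy.optimize import least_squares
    def f(p):
        D=[]
        for k in range(n):
            x,y,a=p[3*k:3*k+3]; a+=np.pi if k%2==0 else 0
            R=np.array([[np.cos(a),-np.sin(a)],[np.sin(a),np.cos(a)]]); D.append(np.maximum(sdU((q-(x,y))@R)+2,0))
        return np.minimum(np.min(D,0),8)
    r=least_squares(f,x0,x_scale=np.tile([1,1,.03],n),diff_step=1e-4); print(len(q),"rms",np.sqrt(np.mean(r.fun**2)).round(2)); print(r.x.reshape(n,3).round(3)); return r.x
E
python3 - <<'E'
from h import *
fitrow(trayfit(("wrist",)),2);fitrow(trayfit(("scene","side")),2)
b=bench()
pick(*[c for c in b if c[1]>.15][0],np.pi)
E
```

```text
5419 rms 0.82
[[ 2.26100e+01  1.15098e+02  1.00000e-03]
 [-1.99760e+01  7.06640e+01  6.00000e-03]]
827 rms 2.05
[[ 2.29810e+01  1.16409e+02 -3.00000e-03]
 [-2.04290e+01  7.14240e+01  7.00000e-03]]
ch 360 [ 0.4479  0.2168 -2.6391  3.3867]
ch 107 [ 0.4495 -0.0778  2.0193  2.2214]
ch 195 [ 0.4513 -0.3638 -1.8049  5.9016]
ch 241 [ 0.4549 -0.2168  1.2546  5.3558]
[[4,-21,-47,-0.12,0.1],[9,-43,-95,-0.24,0.1],[13,-64,-142,-0.36,0.1],[17,-86,-189,-0.47,0.1],[17,-86,-189,-0.47,0.1],[70,-86,-189,-0.47,0.1],[123,-86,-189,-0.47,0.1],[123,-86,-189,-0.47,0.1]]
[[0,0,0,-0.0,1.0],[0,0,0,-0.0,1.0],[0,0,0,-0.0,1.0],[0,0,0,-0.0,1.0],[0,0,0,-0.0,1.0],[-45,0,0,-0.0,1.0],[-91,0,0,-0.0,1.0],[-136,0,0,-0.0,1.0]]
[[0,0,0,-0.0,1.0],[0,0,0,-0.0,1.0]]
end [0.4771 0.2325 0.1601 0.499 ] from (array([0.5686, 0.0461, 0.1471]), np.float64(0.029)) rows 18
```

Both placed well (pitch ≈ 44.5). Next: the left one on the bench for slot 2.

>>> {"api": "play_rows", "payload": {
  "plan": [
    [4, -21, -47, -0.12, 0.1],
    [9, -43, -95, -0.24, 0.1],
    [13, -64, -142, -0.36, 0.1],
    [17, -86, -189, -0.47, 0.1],
    [17, -86, -189, -0.47, 0.1],
    [70, -86, -189, -0.47, 0.1],
    [123, -86, -189, -0.47, 0.1],
    [123, -86, -189, -0.47, 0.1]
  ]
}}

```text
time: 18.52
tool_pos: [0.4739, 0.2301, 0.0208]
tool_rot: [0.605, 0.358, 0.61, -0.365]
contact_force: [-0.5, -0.9, -0.1]
gripper_width: 0.451
```

>>> {"api": "play_rows", "payload": {
  "plan": [
    [0, 0, 0, 0, 1],
    [0, 0, 0, 0, 1],
    [0, 0, 0, 0, 1],
    [0, 0, 0, 0, 1]
  ]
}}

```text
time: 19.02
tool_pos: [0.4808, 0.2329, 0.0292]
tool_rot: [0.609, 0.362, 0.607, -0.36]
contact_force: [1.1, -1.4, 7.8]
gripper_width: 0.08
```

>>> {"api": "play_rows", "payload": {
  "plan": [
    [-46, 0, 0, 0, 1],
    [-92, 0, 0, 0, 1],
    [-138, 0, 0, 0, 1],
    [-138, 0, 0, 0, 1],
    [-138, 0, 0, 0, 1]
  ]
}}

```text
time: 19.65
tool_pos: [0.4776, 0.2324, 0.1635]
tool_rot: [0.608, 0.361, 0.608, -0.361]
contact_force: [-0.1, -0.1, -2.6]
gripper_width: 0.078
```

```bash
sed -i 's/(X,Y,.032,TA,1,2),(X,Y,.032,TA,.35,3).*/(X,Y,zf,TA,1,2)])/; s/def place(k,A,dx=0,dy=0):/def place(k,A,dx=0,dy=0,zf=.034):/' h.py; python3 - <<'E'
from h import *
held(); place(2,np.pi,0,-.001)
E
```

```text
wrist 9745 z-tcp [-0.0272  0.019   0.0212] top in tool plan (along psi, left of it) [-0.068   0.0038] [-0.0346  0.0393]
   fit [-3.3000e-02  1.9000e-03 -3.1369e+00  8.4270e-01]
[[0,11,50,0.08,1.0],[-1,23,99,0.16,1.0],[-1,34,149,0.24,1.0],[-2,45,199,0.32,1.0],[-2,57,249,0.4,1.0],[-3,68,298,0.48,1.0],[-3,68,298,0.48,1.0],[-3,68,298,0.48,1.0]]
[[33,0,0,-0.0,1.0],[65,0,0,-0.0,1.0],[93,0,0,-0.0,1.0],[120,0,0,-0.0,1.0],[131,0,0,-0.0,1.0],[131,0,0,-0.0,1.0],[131,0,0,-0.0,1.0]]
end [0.6794 0.003  0.0344 0.019 ] from (array([0.4771, 0.2321, 0.1624]), np.float64(0.499)) rows 15
```

>>> {"api": "play_rows", "payload": {
  "plan": [
    [0, 11, 50, 0.08, 1],
    [-1, 23, 99, 0.16, 1],
    [-1, 34, 149, 0.24, 1],
    [-2, 45, 199, 0.32, 1],
    [-2, 57, 249, 0.4, 1],
    [-3, 68, 298, 0.47, 1],
    [-3, 68, 298, 0.47, 1],
    [-3, 68, 298, 0.47, 1]
  ]
}}

```text
time: 20.7
tool_pos: [0.6792, 0.0037, 0.1647]
tool_rot: [0.506, 0.492, 0.509, -0.494]
contact_force: [-0.6, -0.8, -1.4]
gripper_width: 0.076
```

>>> {"api": "play_rows", "payload": {
  "plan": [
    [33, 0, 0, 0, 1],
    [65, 0, 0, 0, 1],
    [93, 0, 0, 0, 1],
    [120, 0, 0, 0, 1],
    [132, 0, 0, 0, 1],
    [132, 0, 0, 0, 1],
    [132, 0, 0, 0, 1]
  ]
}}

```text
time: 21.58
tool_pos: [0.6804, 0.0041, 0.0356]
tool_rot: [0.508, 0.493, 0.507, -0.492]
contact_force: [0.6, 0.7, -1.8]
gripper_width: 0.082
```

>>> {"api": "play_rows", "payload": {
  "plan": [
    [2, 0, 0, 0, 1],
    [2, 0, 0, 0, 1],
    [2, 0, 0, 0, 0.35],
    [2, 0, 0, 0, 0.35],
    [2, 0, 0, 0, 0.35],
    [-48, 0, 0, 0, 0.35],
    [-83, 0, 0, 0, 0.35],
    [-118, 0, 0, 0, 0.35]
  ]
}}

```text
time: 22.58
tool_pos: [0.6807, 0.0033, 0.1545]
tool_rot: [0.507, 0.493, 0.507, -0.493]
contact_force: [0.7, -0.7, 0.1]
gripper_width: 0.325
```

>>> {"api": "play_rows", "payload": {
  "plan": [
    [0, 0, 0, 0, 0.35],
    [0, 0, 0, 0, 0.35]
  ]
}}

```text
time: 22.82
tool_pos: [0.6801, 0.0034, 0.1522]
tool_rot: [0.507, 0.492, 0.508, -0.493]
contact_force: [-0.2, 1.1, -0.5]
gripper_width: 0.323
```

```bash
python3 - <<'E'
from h import *
fitrow(trayfit(("wrist",)),3)
b=bench()
pick(*[c for c in b if abs(c[1]+.217)<.05][0],0)
E
```

```text
8814 rms 0.88
[[ 2.35480e+01  1.14632e+02  1.00000e-02]
 [-1.93080e+01  7.02270e+01  6.00000e-03]
 [ 2.34160e+01  2.54300e+01  7.00000e-03]]
ch 258 [ 0.453  -0.0757  2.0172  5.6409]
ch 98 [ 0.4479 -0.3654 -1.8115  3.2219]
ch 113 [ 0.4519 -0.2188  1.2561  2.3072]
[[3,-31,31,-0.15,0.1],[5,-61,62,-0.31,0.1],[8,-92,93,-0.46,0.1],[10,-123,124,-0.61,0.1],[13,-153,154,-0.77,0.1],[16,-184,185,-0.92,0.1],[18,-215,216,-1.07,0.1],[21,-245,247,-1.23,0.1]]
[[0,0,0,0.0,0.1],[53,0,0,0.0,0.1],[106,0,0,0.0,0.1],[106,0,0,0.0,0.1],[106,0,0,0.0,1.0],[106,0,0,0.0,1.0],[106,0,0,0.0,1.0],[106,0,0,0.0,1.0]]
[[0,0,0,0.0,1.0],[-45,0,0,0.0,1.0],[-91,0,0,0.0,1.0],[-136,0,0,0.0,1.0],[-136,0,0,0.0,1.0],[-136,0,0,0.0,1.0]]
end [ 0.4417 -0.2505  0.1598  1.2589] from (array([0.6795, 0.0035, 0.1508]), np.float64(0.029)) rows 22
```

>>> {"api": "play_rows", "payload": {
  "plan": [
    [3, -31, 31, -0.15, 0.1],
    [5, -61, 62, -0.31, 0.1],
    [8, -92, 93, -0.46, 0.1],
    [10, -123, 124, -0.61, 0.1],
    [13, -153, 154, -0.77, 0.1],
    [16, -184, 185, -0.92, 0.1],
    [18, -215, 216, -1.07, 0.1],
    [21, -243, 246, -1.23, 0.1]
  ]
}}

```text
time: 23.98
tool_pos: [0.4432, -0.25, 0.131]
tool_rot: [0.698, 0.108, 0.699, -0.108]
contact_force: [-0.4, -0.3, -0.1]
gripper_width: 0.447
```

>>> {"api": "play_rows", "payload": {
  "plan": [
    [0, 0, 0, 0, 0.1],
    [53, 0, 0, 0, 0.1],
    [106, 0, 0, 0, 0.1],
    [106, 0, 0, 0, 0.1],
    [106, 0, 0, 0, 1],
    [106, 0, 0, 0, 1],
    [106, 0, 0, 0, 1],
    [106, 0, 0, 0, 1]
  ]
}}

```text
time: 24.98
tool_pos: [0.447, -0.2508, 0.0292]
tool_rot: [0.7, 0.109, 0.697, -0.111]
contact_force: [1.1, 0.1, 7.3]
gripper_width: 0.08
```

>>> {"api": "play_rows", "payload": {
  "plan": [
    [-46, 0, 0, 0, 1],
    [-92, 0, 0, 0, 1],
    [-138, 0, 0, 0, 1],
    [-138, 0, 0, 0, 1],
    [-138, 0, 0, 0, 1]
  ]
}}

```text
time: 25.6
tool_pos: [0.4444, -0.2493, 0.1637]
tool_rot: [0.698, 0.11, 0.699, -0.11]
contact_force: [-0.7, -0.5, -2.4]
gripper_width: 0.081
```

```bash
python3 - <<'E'
from h import *
held(); place(3,0,0,0)
E
```

```text
wrist 8678 z-tcp [-0.0272  0.0191  0.021 ] top in tool plan (along psi, left of it) [-0.003   0.0686] [-0.0342  0.0391]
   fit [ 0.0341  0.0018 -0.0029  0.7917]
[[0,29,7,0.15,1.0],[-1,58,14,0.31,1.0],[-1,87,21,0.46,1.0],[-1,116,29,0.62,1.0],[-1,145,36,0.77,1.0],[-2,174,43,0.93,1.0],[-2,203,50,1.08,1.0],[-2,232,57,1.23,1.0]]
[[0,0,0,0.0,1.0],[0,0,0,0.0,1.0],[32,0,0,0.0,1.0],[65,0,0,0.0,1.0],[92,0,0,0.0,1.0],[120,0,0,0.0,1.0],[131,0,0,0.0,1.0],[131,0,0,0.0,1.0]]
[[0,0,0,0.0,1.0]]
end [ 0.5694 -0.0456  0.0336  0.0289] from (array([ 0.4439, -0.2489,  0.1626]), np.float64(1.259)) rows 17
```

>>> {"api": "play_rows", "payload": {
  "plan": [
    [0, 29, 7, 0.15, 1],
    [-1, 58, 14, 0.31, 1],
    [-1, 87, 21, 0.46, 1],
    [-1, 116, 29, 0.62, 1],
    [-1, 145, 36, 0.77, 1],
    [-2, 174, 43, 0.93, 1],
    [-2, 203, 50, 1.08, 1],
    [-2, 232, 57, 1.23, 1]
  ]
}}

```text
time: 26.65
tool_pos: [0.5692, -0.0451, 0.1635]
tool_rot: [0.505, 0.493, 0.507, -0.495]
contact_force: [0.9, -0.2, -1.2]
gripper_width: 0.078
```

>>> {"api": "play_rows", "payload": {
  "plan": [
    [0, 0, 0, 0, 1],
    [0, 0, 0, 0, 1],
    [32, 0, 0, 0, 1],
    [65, 0, 0, 0, 1],
    [92, 0, 0, 0, 1],
    [120, 0, 0, 0, 1],
    [133, 0, 0, 0, 1],
    [133, 0, 0, 0, 1]
  ]
}}

```text
time: 27.65
tool_pos: [0.5704, -0.0471, 0.0349]
tool_rot: [0.507, 0.493, 0.507, -0.493]
contact_force: [-4.8, 1.4, 6.8]
gripper_width: 0.076
```

>>> {"api": "play_rows", "payload": {
  "plan": [
    [0, 0, 0, 0, 1],
    [0, 0, 0, 0, 1]
  ]
}}

```text
time: 27.9
tool_pos: [0.5704, -0.0471, 0.0349]
tool_rot: [0.507, 0.493, 0.507, -0.493]
contact_force: [-4.0, 1.2, 5.5]
gripper_width: 0.075
```

>>> {"api": "play_rows", "payload": {
  "plan": [
    [0, 0, 0, 0, 0.35],
    [0, 0, 0, 0, 0.35],
    [0, 0, 0, 0, 0.35],
    [-48, 0, 0, 0, 0.35],
    [-83, 0, 0, 0, 0.35],
    [-118, 0, 0, 0, 0.35],
    [-118, 0, 0, 0, 0.35]
  ]
}}

```text
time: 28.78
tool_pos: [0.5727, -0.0467, 0.1553]
tool_rot: [0.509, 0.494, 0.505, -0.491]
contact_force: [0.5, 0.2, -0.3]
gripper_width: 0.327
```

```bash
python3 - <<'E'
from h import *
fitrow(trayfit(("wrist",)),4)
b=bench()
bench(("scene",));bench(("side",))
pick(*[c for c in b if abs(c[1]+.076)<.05][0],np.pi)
E
```

```text
10401 rms 0.87
[[ 2.28800e+01  1.14319e+02 -4.00000e-03]
 [-2.01110e+01  6.96220e+01  1.00000e-03]
 [ 2.25390e+01  2.49730e+01  6.00000e-03]
 [-2.13430e+01 -2.23440e+01  4.00000e-03]]
ch 250 [ 0.4528 -0.0753  2.0213  5.2932]
ch 203 [ 0.4511 -0.363  -1.7964  6.2732]
ch 155 [ 0.4549 -0.0744  2.0022  1.4983]
ch 111 [ 0.4548 -0.3612 -1.7783  1.8374]
ch 102 [ 0.4495 -0.0784  2.0172  1.7282]
[[3,-15,8,0.16,0.1],[5,-30,16,0.33,0.1],[8,-44,24,0.49,0.1],[11,-59,32,0.66,0.1],[14,-74,40,0.82,0.1],[16,-89,48,0.99,0.1],[19,-103,57,1.15,0.1],[19,-103,57,1.15,0.1]]
[[53,-1,0,-0.0,0.1],[106,-1,0,-0.0,0.1],[106,-1,0,-0.0,0.1],[106,-1,0,-0.0,1.0],[106,-1,0,-0.0,1.0],[106,-1,0,-0.0,1.0],[106,-1,0,-0.0,1.0],[106,-1,0,-0.0,1.0]]
[[-45,0,0,-0.0,1.0],[-91,0,0,-0.0,1.0],[-136,0,0,-0.0,1.0],[-136,0,0,-0.0,1.0],[-136,0,0,-0.0,1.0]]
end [ 0.4674 -0.1051  0.1601 -1.121 ] from (array([ 0.5691, -0.046 ,  0.1491]), np.float64(0.029)) rows 21
```

>>> {"api": "play_rows", "payload": {
  "plan": [
    [3, -15, 8, 0.16, 0.1],
    [5, -30, 16, 0.33, 0.1],
    [8, -44, 24, 0.49, 0.1],
    [11, -59, 32, 0.66, 0.1],
    [14, -74, 40, 0.82, 0.1],
    [16, -89, 48, 0.99, 0.1],
    [19, -103, 57, 1.15, 0.1],
    [19, -103, 57, 1.15, 0.1]
  ]
}}

```text
time: 30.02
tool_pos: [0.4677, -0.1061, 0.1306]
tool_rot: [-0.157, -0.688, -0.158, 0.69]
contact_force: [-0.5, 0.1, 0.4]
gripper_width: 0.454
```

>>> {"api": "play_rows", "payload": {
  "plan": [
    [53, 0, 0, 0, 0.1],
    [106, 0, 0, 0, 0.1],
    [106, 0, 0, 0, 0.1],
    [106, 0, 0, 0, 1],
    [106, 0, 0, 0, 1],
    [106, 0, 0, 0, 1],
    [106, 0, 0, 0, 1]
  ]
}}

```text
time: 30.9
tool_pos: [0.4715, -0.107, 0.0292]
tool_rot: [0.159, 0.691, 0.157, -0.688]
contact_force: [1.0, 0.5, 7.4]
gripper_width: 0.078
```

>>> {"api": "play_rows", "payload": {
  "plan": [
    [-46, 0, 0, 0, 1],
    [-92, 0, 0, 0, 1],
    [-138, 0, 0, 0, 1],
    [-138, 0, 0, 0, 1],
    [-138, 0, 0, 0, 1]
  ]
}}

```text
time: 31.52
tool_pos: [0.4683, -0.106, 0.1634]
tool_rot: [-0.157, -0.689, -0.158, 0.69]
contact_force: [-0.1, 0.2, -3.6]
gripper_width: 0.077
```

```bash
python3 - <<'E'
from h import *
held(); place(4,np.pi,0,0)
E
```

```text
wrist 9339 z-tcp [-0.027  0.019  0.021] top in tool plan (along psi, left of it) [-0.0684  0.0028] [-0.0378  0.0349]
   fit [-3.3900e-02 -2.4000e-03  3.1413e+00  7.4370e-01]
[[0,11,-28,-0.16,1.0],[-1,23,-57,-0.33,1.0],[-1,34,-85,-0.49,1.0],[-1,45,-114,-0.65,1.0],[-2,56,-142,-0.82,1.0],[-2,68,-171,-0.98,1.0],[-3,79,-199,-1.14,1.0],[-3,79,-199,-1.14,1.0]]
[[0,0,0,-0.0,1.0],[33,0,0,-0.0,1.0],[65,0,0,-0.0,1.0],[93,0,0,-0.0,1.0],[120,0,0,-0.0,1.0],[131,0,0,-0.0,1.0],[131,0,0,-0.0,1.0],[131,0,0,-0.0,1.0]]
end [ 0.6813 -0.0904  0.0345  0.0191] from (array([ 0.4678, -0.1058,  0.1625]), np.float64(-1.121)) rows 16
```

>>> {"api": "play_rows", "payload": {
  "plan": [
    [0, 11, -28, -0.16, 1],
    [-1, 23, -57, -0.33, 1],
    [-1, 34, -85, -0.49, 1],
    [-1, 45, -114, -0.65, 1],
    [-2, 56, -142, -0.82, 1],
    [-2, 68, -171, -0.98, 1],
    [-3, 79, -199, -1.14, 1],
    [-3, 79, -199, -1.14, 1]
  ]
}}

```text
time: 32.58
tool_pos: [0.6825, -0.0903, 0.164]
tool_rot: [0.503, 0.494, 0.506, -0.496]
contact_force: [-0.5, 0.5, -3.0]
gripper_width: 0.075
```

>>> {"api": "play_rows", "payload": {
  "plan": [
    [0, 0, -3, 0, 1],
    [33, 0, -3, 0, 1],
    [65, 0, -3, 0, 1],
    [93, 0, -3, 0, 1],
    [120, 0, -3, 0, 1],
    [133, 0, -3, 0, 1],
    [133, 0, -3, 0, 1],
    [133, 0, -3, 0, 1]
  ]
}}

```text
time: 33.58
tool_pos: [0.6822, -0.0878, 0.0349]
tool_rot: [0.505, 0.495, 0.505, -0.495]
contact_force: [-1.8, -1.1, -0.3]
gripper_width: 0.082
```

>>> {"api": "play_rows", "payload": {
  "plan": [
    [2, 0, 0, 0, 1],
    [2, 0, 0, 0, 1],
    [2, 0, 0, 0, 0.35],
    [2, 0, 0, 0, 0.35],
    [2, 0, 0, 0, 0.35],
    [-48, 0, 0, 0, 0.35],
    [-83, 0, 0, 0, 0.35],
    [-118, 0, 0, 0, 0.35]
  ]
}}

```text
time: 34.58
tool_pos: [0.6825, -0.0878, 0.1534]
tool_rot: [0.505, 0.495, 0.505, -0.495]
contact_force: [0.5, -0.5, -0.8]
gripper_width: 0.32
```

>>> {"api": "play_rows", "payload": {
  "plan": [
    [0, 0, 0, 0, 0.35],
    [0, 0, 0, 0, 0.35]
  ]
}}

```text
time: 34.83
tool_pos: [0.6819, -0.0877, 0.1511]
tool_rot: [0.504, 0.495, 0.505, -0.496]
contact_force: [-0.3, 0.2, -1.0]
gripper_width: 0.328
```

```bash
python3 - <<'E'
from h import *
fitrow(trayfit(("wrist",)),5)
b=bench()
bench(("scene",));bench(("side",))
pick(.4511,-.363,-1.79,0)
E
```

```text
10381 rms 0.85
[[ 2.20000e+01  1.81432e+02  4.21000e-01]
 [-1.95530e+01  6.93540e+01  1.60000e-02]
 [ 2.33470e+01  2.45490e+01  1.00000e-02]
 [-2.04750e+01 -2.25460e+01  6.00000e-03]
 [ 2.27400e+01 -7.04430e+01 -7.00000e-03]]
ch 79 [ 0.4478 -0.3655 -1.8063  3.323 ]
ch 100 [ 0.4482 -0.365  -1.7783  3.4097]
[[2,-21,22,0.16,0.1],[4,-41,43,0.33,0.1],[6,-62,65,0.49,0.1],[7,-83,87,0.66,0.1],[9,-104,108,0.82,0.1],[11,-124,130,0.99,0.1],[13,-145,152,1.15,0.1],[15,-166,173,1.32,0.1]]
[[2,16,25,0.16,0.1],[4,32,51,0.32,0.1],[5,48,76,0.49,0.1],[5,48,76,0.49,0.1],[58,48,76,0.49,0.1],[111,48,76,0.49,0.1],[111,48,76,0.49,0.1],[111,48,76,0.49,1.0]]
[[0,0,0,-0.0,1.0],[0,0,0,-0.0,1.0],[0,0,0,-0.0,1.0],[0,0,0,-0.0,1.0],[-45,0,0,-0.0,1.0],[-90,0,0,-0.0,1.0],[-136,0,0,-0.0,1.0],[-136,0,0,-0.0,1.0]]
[[0,0,0,-0.0,1.0]]
end [ 0.4585 -0.3303  0.1605 -1.7911] from (array([ 0.6817, -0.0877,  0.1505]), np.float64(0.019)) rows 25
```

>>> {"api": "play_rows", "payload": {
  "plan": [
    [2, -21, 22, 0.16, 0.1],
    [4, -41, 43, 0.33, 0.1],
    [6, -62, 65, 0.49, 0.1],
    [7, -83, 87, 0.66, 0.1],
    [9, -104, 108, 0.82, 0.1],
    [11, -124, 130, 0.99, 0.1],
    [13, -145, 152, 1.15, 0.1],
    [15, -166, 173, 1.32, 0.1]
  ]
}}

```text
time: 36.08
tool_pos: [0.5189, -0.2645, 0.1366]
tool_rot: [-0.093, -0.701, -0.093, 0.701]
contact_force: [-0.2, -0.1, -0.5]
gripper_width: 0.445
```

>>> {"api": "play_rows", "payload": {
  "plan": [
    [2, 16, 25, 0.16, 0.1],
    [4, 32, 51, 0.32, 0.1],
    [5, 48, 76, 0.49, 0.1],
    [5, 48, 76, 0.49, 0.1],
    [58, 48, 76, 0.49, 0.1],
    [111, 48, 76, 0.49, 0.1],
    [111, 48, 76, 0.49, 0.1],
    [111, 48, 76, 0.49, 1]
  ]
}}

```text
time: 37.08
tool_pos: [0.4606, -0.3308, 0.028]
tool_rot: [-0.077, 0.703, -0.078, -0.702]
contact_force: [0.5, 0.4, 0.4]
gripper_width: 0.249
```

>>> {"api": "play_rows", "payload": {
  "plan": [
    [0, 0, 0, 0, 1],
    [0, 0, 0, 0, 1],
    [0, 0, 0, 0, 1],
    [-46, 0, 0, 0, 1],
    [-92, 0, 0, 0, 1],
    [-138, 0, 0, 0, 1],
    [-138, 0, 0, 0, 1],
    [-138, 0, 0, 0, 1]
  ]
}}

```text
time: 38.08
tool_pos: [0.4588, -0.3299, 0.1634]
tool_rot: [0.078, -0.702, 0.077, 0.703]
contact_force: [-0.5, 0.4, -2.7]
gripper_width: 0.079
```

```bash
python3 - <<'E'
from h import *
held(); place(5,0,0,0)
E
```

```text
wrist 9477 z-tcp [-0.0265  0.0187  0.0206] top in tool plan (along psi, left of it) [-0.0039  0.0677] [-0.0363  0.0371]
   fit [ 3.300e-02 -3.000e-04 -5.900e-03  8.591e-01]
[[0,-19,-6,-0.16,1.0],[-1,-38,-13,-0.33,1.0],[-1,-57,-19,-0.49,1.0],[-1,-76,-25,-0.66,1.0],[-1,-95,-31,-0.82,1.0],[-2,-114,-38,-0.99,1.0],[-2,-134,-44,-1.15,1.0],[-2,-153,-50,-1.32,1.0]]
[[0,2,-20,-0.16,1.0],[-1,3,-40,-0.33,1.0],[-1,5,-60,-0.49,1.0],[-1,5,-60,-0.49,1.0],[-1,5,-60,-0.49,1.0],[32,5,-60,-0.49,1.0],[64,5,-60,-0.49,1.0],[92,5,-60,-0.49,1.0]]
[[27,0,0,-0.0,1.0],[38,0,0,-0.0,1.0],[38,0,0,-0.0,1.0],[38,0,0,-0.0,1.0]]
end [ 0.5723 -0.1399  0.0342  0.019 ] from (array([ 0.4584, -0.3295,  0.1622]), np.float64(-1.791)) rows 20
```

>>> {"api": "play_rows", "payload": {
  "plan": [
    [0, -19, -6, -0.16, 1],
    [-1, -38, -13, -0.33, 1],
    [-1, -57, -19, -0.49, 1],
    [-1, -76, -25, -0.66, 1],
    [-1, -95, -31, -0.82, 1],
    [-2, -114, -38, -0.99, 1],
    [-2, -134, -44, -1.15, 1],
    [-2, -153, -50, -1.32, 1]
  ]
}}

```text
time: 39.12
tool_pos: [0.5404, -0.1907, 0.1633]
tool_rot: [-0.37, -0.601, -0.373, 0.603]
contact_force: [0.3, 0.1, -1.9]
gripper_width: 0.078
```

>>> {"api": "play_rows", "payload": {
  "plan": [
    [0, 2, -20, -0.16, 1],
    [-1, 3, -40, -0.33, 1],
    [-1, 5, -60, -0.49, 1],
    [-1, 5, -60, -0.49, 1],
    [-1, 5, -60, -0.49, 1],
    [32, 5, -60, -0.49, 1],
    [64, 5, -60, -0.49, 1],
    [92, 5, -60, -0.49, 1]
  ]
}}

```text
time: 40.12
tool_pos: [0.5721, -0.1415, 0.0725]
tool_rot: [0.504, 0.496, 0.505, -0.496]
contact_force: [-0.6, 0.3, -2.5]
gripper_width: 0.078
```

>>> {"api": "play_rows", "payload": {
  "plan": [
    [27, 0, 0, 0, 1],
    [39, 0, 0, 0, 1],
    [39, 0, 0, 0, 1],
    [39, 0, 0, 0, 1]
  ]
}}

```text
time: 40.62
tool_pos: [0.5735, -0.1415, 0.0357]
tool_rot: [0.505, 0.496, 0.504, -0.495]
contact_force: [-0.4, -0.4, -1.6]
gripper_width: 0.074
```

>>> {"api": "play_rows", "payload": {
  "plan": [
    [2, 0, 0, 0, 1],
    [2, 0, 0, 0, 1],
    [2, 0, 0, 0, 0.35],
    [2, 0, 0, 0, 0.35],
    [2, 0, 0, 0, 0.35],
    [-48, 0, 0, 0, 0.35],
    [-83, 0, 0, 0, 0.35],
    [-118, 0, 0, 0, 0.35]
  ]
}}

```text
time: 41.62
tool_pos: [0.5732, -0.1408, 0.1544]
tool_rot: [0.505, 0.495, 0.505, -0.495]
contact_force: [1.1, -0.3, -0.7]
gripper_width: 0.322
```

>>> {"api": "play_rows", "payload": {
  "plan": [
    [-50, -30, -20, 0, 0.35],
    [-100, -60, -40, 0, 0.35],
    [-130, -80, -60, 0, 0.35],
    [-130, -80, -80, 0, 0.35],
    [-130, -80, -100, 0, 0.35],
    [-130, -80, -100, 0, 0.35],
    [-130, -80, -100, 0, 0.35]
  ]
}}

```text
time: 42.5
tool_pos: [0.4914, -0.0428, 0.2831]
tool_rot: [0.505, 0.495, 0.505, -0.495]
contact_force: [1.3, 0.4, 0.4]
gripper_width: 0.328
```

```bash
python3 - <<'E'
from h import *
i,P,f=cloud("wrist"); save("w9.png",i)
fitrow(trayfit(("wrist",)),6); q=trayfit(("wrist","scene","side")); fitrow(q,6)
print(bench()); print(manip.state()["tool_pos"])
E
```

```text
7721 rms 0.96
[[ 2.31480e+01  1.13715e+02  6.00000e-03]
 [-2.06260e+01  6.93980e+01  9.00000e-03]
 [ 2.28240e+01  2.47010e+01  5.00000e-03]
 [-2.20640e+01 -2.26700e+01  7.00000e-03]
 [ 2.20220e+01 -7.06500e+01 -5.00000e-03]
 [-2.06620e+01 -1.19529e+02 -5.00000e-03]]
10121 rms 1.44
[[ 2.31140e+01  1.14294e+02  7.00000e-03]
 [-2.05650e+01  6.99050e+01  7.00000e-03]
 [ 2.27990e+01  2.51100e+01  7.00000e-03]
 [-2.20340e+01 -2.23360e+01  8.00000e-03]
 [ 2.20090e+01 -7.03340e+01 -4.00000e-03]
 [-2.07140e+01 -1.19213e+02 -6.00000e-03]]
[]
[ 0.49139541 -0.04277084  0.2832252 ]
```

View pics/w9.png

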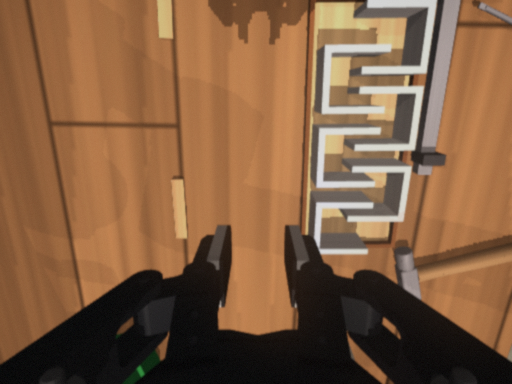

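```bash
python3 - <<'E'
from h import *
Q=merged(("wrist",)); sat=Q[:,3:].max(1)-Q[:,3:].min(1); Q=Q[(sat<30)&(Q[:,3]>100)&(Q[:,2]>.04)&(Q[:,2]<.07)]
for k in range(6):
    X,Y=w((.055 if k%2==0 else -.055),.1145-.0468*k); m=np.hypot(Q[:,0]-X,Q[:,1]-Y)<.02; print(k,m.sum(),np.percentile(Q[m,2],[50,90]).round(4))
plan([(.6195,.189,.20,-1.547,-.2,1),(.6195,.189,.14,-1.547,-.2,0),(.6195,.189,.089,-1.547,-.2,2),(.6195,.189,.089,-1.547,1,4)])
E
```

```text
0 311 [0.0547 0.0558]
1 282 [0.0548 0.056 ]
2 249 [0.0547 0.0558]
3 229 [0.0549 0.056 ]
4 201 [0.0547 0.0557]
5 174 [0.055 0.056]
[[8,13,-23,0.16,-0.2],[17,26,-46,0.31,-0.2],[25,40,-69,0.47,-0.2],[33,53,-92,0.63,-0.2],[42,66,-115,0.78,-0.2],[50,79,-138,0.94,-0.2],[58,93,-160,1.1,-0.2],[67,106,-183,1.25,-0.2]]
[[8,-18,-20,0.16,-0.2],[16,-36,-40,0.32,-0.2],[16,-36,-40,0.32,-0.2],[46,-36,-40,0.32,-0.2],[76,-36,-40,0.32,-0.2],[127,-36,-40,0.32,-0.2],[127,-36,-40,0.32,-0.2],[127,-36,-40,0.32,-0.2]]
[[0,0,0,-0.0,1.0],[0,0,0,-0.0,1.0],[0,0,0,-0.0,1.0],[0,0,0,-0.0,1.0],[0,0,0,-0.0,1.0]]
end [ 0.6197  0.1895  0.0893 -1.5515] from (array([ 0.4914, -0.0427,  0.2833]), np.float64(0.019)) rows 21
```

All six tops sit at 56 mm (flat). Now grip the bar.

>>> {"api": "play_rows", "payload": {
  "plan": [
    [8, 13, -23, 0.16, -0.2],
    [17, 26, -46, 0.31, -0.2],
    [25, 40, -69, 0.47, -0.2],
    [33, 53, -92, 0.63, -0.2],
    [42, 66, -115, 0.78, -0.2],
    [50, 79, -138, 0.94, -0.2],
    [58, 93, -160, 1.1, -0.2],
    [67, 106, -183, 1.25, -0.2]
  ]
}}

```text
time: 43.9
tool_pos: [0.5944, 0.1432, 0.2161]
tool_rot: [0.118, 0.697, 0.118, -0.697]
contact_force: [0.8, -1.2, -0.4]
gripper_width: 0.6
```

>>> {"api": "play_rows", "payload": {
  "plan": [
    [8, -18, -20, 0.16, -0.2],
    [16, -36, -40, 0.32, -0.2],
    [16, -36, -40, 0.32, -0.2],
    [46, -36, -40, 0.32, -0.2],
    [76, -36, -40, 0.32, -0.2],
    [127, -36, -40, 0.32, -0.2],
    [127, -36, -40, 0.32, -0.2],
    [127, -36, -40, 0.32, -0.2]
  ]
}}

```text
time: 44.9
tool_pos: [0.6205, 0.1895, 0.0913]
tool_rot: [0.007, 0.708, 0.007, -0.706]
contact_force: [-0.3, -0.8, 0.6]
gripper_width: 0.598
```

>>> {"api": "play_rows", "payload": {
  "plan": [
    [0, 0, 0, 0, 1],
    [0, 0, 0, 0, 1],
    [0, 0, 0, 0, 1],
    [0, 0, 0, 0, 1]
  ]
}}

```text
time: 45.4
tool_pos: [0.6214, 0.1878, 0.0927]
tool_rot: [0.009, 0.708, 0.006, -0.706]
contact_force: [-2.3, -7.7, 6.2]
gripper_width: 0.216
```

>>> {"api": "play_rows", "payload": {
  "plan": [
    [0, 25, 0, 0, 1],
    [0, 55, 0, 0, 1],
    [0, 85, 0, 0, 1],
    [0, 115, 0, 0, 1],
    [0, 145, 0, 0, 1],
    [0, 175, 0, 0, 1],
    [0, 195, 0, 0, 1],
    [0, 203, 0, 0, 1]
  ]
}}

```text
time: 46.4
tool_pos: [0.6266, -0.0139, 0.0927]
tool_rot: [0.007, 0.71, 0.007, -0.704]
contact_force: [5.9, 3.5, 6.5]
gripper_width: 0.22
```

>>> {"api": "play_rows", "payload": {
  "plan": [
    [0, 3, 0, 0, 1],
    [0, 6, 0, 0, 1],
    [0, 9, 0, 0, 1],
    [0, 11, 0, 0, 1],
    [0, 11, 0, 0, 1],
    [0, 11, 0, 0, 1]
  ]
}}

```text
time: 47.15
tool_pos: [0.6268, -0.0223, 0.0927]
tool_rot: [0.006, 0.71, 0.008, -0.704]
contact_force: [4.9, 6.0, 7.4]
gripper_width: 0.22
```

>>> {"api": "play_rows", "payload": {
  "plan": [
    [0, 2, 0, 0, 1],
    [0, 4, 0, 0, 1],
    [0, 4, 0, 0, 1]
  ]
}}

```text
time: 47.52
tool_pos: [0.6268, -0.0224, 0.0927]
tool_rot: [0.004, 0.71, 0.011, -0.704]
contact_force: [5.6, 19.0, 6.7]
gripper_width: 0.215
```

>>> {"api": "play_rows", "payload": {
  "plan": [
    [0, -4, 0, 0, 1],
    [0, -4, 0, 0, -0.2],
    [0, -4, 0, 0, -0.2],
    [0, -4, 0, 0, -0.2],
    [-50, -4, 0, 0, -0.2],
    [-100, -4, 0, 0, -0.2],
    [-150, -4, 0, 0, -0.2],
    [-190, -4, 0, 0, -0.2]
  ]
}}

```text
time: 48.52
tool_pos: [0.6238, -0.0245, 0.2815]
tool_rot: [0.007, 0.707, 0.007, -0.707]
contact_force: [0.5, 0.5, 0.3]
gripper_width: 0.597
```

>>> {"api": "play_rows", "payload": {
  "plan": [
    [0, 0, 40, 0, -0.2],
    [0, 0, 80, 0, -0.2],
    [0, 0, 120, 0, -0.2],
    [0, 0, 160, 0, -0.2],
    [0, 0, 160, 0, -0.2],
    [0, 0, 160, 0, -0.2]
  ]
}}

```text
time: 49.28
tool_pos: [0.464, -0.0275, 0.2794]
tool_rot: [0.007, 0.707, 0.007, -0.707]
contact_force: [0.5, 0.2, 0.3]
gripper_width: 0.6
```

```bash
python3 - <<'E'
from h import *
Q=merged(("scene","side"))
k=(np.abs(Q[:,0]-.62)<.06)&(np.abs(Q[:,1]+.02)<.08)&(Q[:,2]>.107)&(Q[:,2]<.116)
print(k.sum(),Q[k,:2].mean(0),cv2.minAreaRect(Q[k,:2].astype(np.float32)*1000))
i,P,f=cloud("scene"); save("sc9.png",i); fitrow(trayfit(("wrist","scene","side")),6)
E
```

```text
183 [ 0.62460876 -0.02013908] ((625.431640625, -21.88988494873047), (63.92136001586914, 25.025802612304688), 2.1349422931671143)
7107 rms 1.51
[[ 2.26010e+01  1.15074e+02  2.50000e-02]
 [-2.07730e+01  6.97520e+01  9.00000e-03]
 [ 2.31540e+01  2.56960e+01  4.20000e-02]
 [-2.26850e+01 -2.21810e+01  1.40000e-02]
 [ 2.23130e+01 -6.98140e+01  1.30000e-02]
 [-2.09590e+01 -1.19233e+02 -5.00000e-03]]
```

View pics/sc9.png

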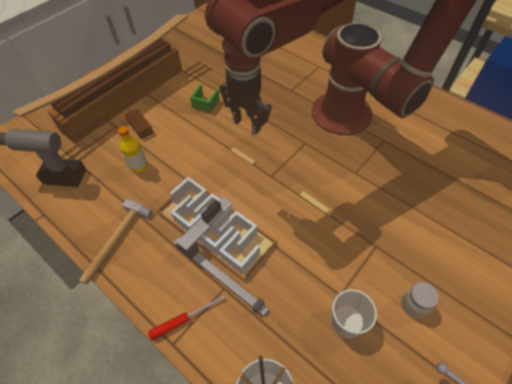

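The scene picture shows the bar shut across the row at about (210, 220), the six interlocked channels in the tray, and the bystanders where they were. Handing in.

```bash
python3 -c "
from h import *
print(manip.job_done())"
```

```text
the job is handed in; nothing more can be done
None
```

The job is done and handed in at about 49 s of robot time. I opened the bar to its stop, put all six channels in the tray facing alternate ways, and slid the bar back to its shut stop.

**Last checks**
- **Bar:** it travelled 0.210 m from the open stop, then did not move when pushed with about 19 N. It stood centred over the tray when I took the last measurement.
- **Row:** centre spacings were about 44–49 mm, against a limit of 75.5 mm. Every channel was turned 0.04 rad or less from square.
- **Flatness:** all six channel tops were at 56 mm before shutting, so they stand on the floor. I did not re-measure this with the bar over the row.
- **Bystanders:** in the last picture they look unmoved, but I did not measure their positions. The arm was clear of everything.

**Disagreements**
- **Cameras:** the scene and side cameras differed by about 5 mm, so I averaged them or used the wrist camera.
- **Fit:** one wrist-only fit gave a false reading for the first channel because it was out of view; later views put it right.
- **Knocked channel:** one channel had been knocked about 45 mm during the run. I measured it again before picking it up.

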